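Load the curing box, trip its ratchet pawl with a screwdriver and let the deck down

TASK

Lift every casting tray on the bench by its arched handle onto the raised deck of the curing box, side by side and standing flat, then flick the ratchet pawl well up off its wheel with the shaft of the screwdriver held under the pawl's pin, not with the fingers. After that lay the screwdriver back on its wooden slab, and press the knob down and turn it clockwise to its stop, so that the deck goes all the way down with the trays standing flat on it. Leave the flat tin, the jar and the pink box where they are.

Things in the scene. Friction and masses are not known exactly. Their poses are not given: they have to be found in the camera images.
- curing_box: Metal curing box fixed on the bench, 132 (x) x 274 (y) x 72 mm high, open on top, closed by its deck. Origin: centre of its underside; +x away from the robot, +y left. On its front (-x) face, standing 25 mm out: a ratchet wheel (64 mm across, centre y 0, z 45) with the pawl above it, pivot at y +55, z 81. At its right end a knob housing, 70 x 84 x 85 mm high, reaches to y -221 mm.
- deck_top (a point): Centre of the deck's upper face, 75 mm above the bench while raised, 15 mm when down; moves with the deck, axes as the curing box. Inside its 8 mm high lip the deck is 110 mm (x) by 250 mm (y): room for four trays side by side along y, each with its length along x, at y -93, -31, +31 and +93 mm.
- deck (a joint): Lowering of the deck in m: 0 raised (start), 0.060 fully down in the box. The knob's catch holds it up and, as a safety, so does the pawl; with both freed it sinks by its own weight, damped, in 1 to 3 s. It cannot be pushed down while one of them holds.
- pawl (a joint): Swing of the pawl in rad: 0 with its nose in the teeth (start), up to 1.4; clear of the teeth above about 0.25, well up from 0.6. Its pivot is stiff (0.035 N m, about 1 N at the pin): it stays where it is left.
- release_pin (a point): The pawl's release pin: level steel pin, 9 mm diameter, parallel to the box's x axis, sticking out towards the robot. Point on its axis, 18 mm from its free end, 35 mm in front of the wheel; at the start at x -118, y +10, z +82 mm in the box's frame. It is 45 mm to the right of the pivot; lifted it swings up and left, 26 mm up at 0.6 rad, 35 mm at 0.9. Free space below it.
- knob_turn (a joint): Turn of the knob in rad: 0 at the start (its bar along the box's x axis), growing clockwise seen from above, stop at 1.2. Locked unless held at least 5.5 mm down; between 0.1 and 1.1 a step inside keeps it down, at the stop it pops up. Its catch lets the deck go at about 0.75.
- knob_press (a joint): How far the knob is pressed down in m: 0 up, 0.008 fully down; a spring pushes it up with 3.5 N at the top and 8 N at the bottom.
- knob_grip (a point): Centre of the knob's upright grip bar (42 mm long, 12 mm thick, 28 mm tall), on the knob's vertical axis, 118 mm above the bench: the bar reaches from 104 to 132 mm, above a round flange of 44 mm diameter. The bar lies along this point's x axis, which at 0 is the box's x axis.
- tray1_handle (a point): Middle of tray 1's handle bar. A steel tray 80 (x) x 52 (y) x 12 mm with white castings fixed on it (18 mm high), 0.16 kg, and a rigid arched handle over it along its x axis: a round bar of 9 mm diameter, level over 60 mm; this point is on the bar's axis, 60 mm above the tray's underside. Take the bar from above, closing along the tray's y axis.
- tray2_handle (a point): The same for tray 2 (same make; one or two of the trays may be absent).
- tray3_handle (a point): The same for tray 3.
- tray4_handle (a point): The same for tray 4.
- driver_mid (a point): Middle of the flat screwdriver, 180 mm long along its y axis, 0.08 kg: yellow fluted handle 26 mm thick, 27 mm high, from y -90 to -8 mm; round shaft of 5.6 mm diameter from there to the tip at y +90. This point is at half length and half the handle's height, 14 mm above what it lies on. The shaft's axis lies 4 mm below it at the handle, 8 mm at y +45, 11 mm at the tip.
- slab: Dark wooden slab fixed on the bench, 137 (x) x 181 (y) x 26 mm high, rounded outline; the screwdriver lies on it lengthwise. Origin: centre of its underside.
- tin_mid (a point): Flat round tin with red lid, 65 mm across, 24 mm high; centre. A bystander.
- jar_mid (a point): Amber jar with black cap, 56 mm across, 78 mm high; centre. A bystander.
- saw_low (a point): Lowest point of a bow saw that hangs, fixed, over the right of the bench: it takes up x 0.57 to 0.69, y -0.24 to -0.11, from z 0.24 up. A big clamp hangs beside it (x over 0.50, y -0.42 to -0.25, from z 0.49 up). Keep the gripper and wrist out of it: between the curing box and the right of the bench, travel by way of x 0.45, y 0.
- rose_box_mid (a point): Flat pink plastic box, 66 x 96 x 36 mm; centre. A bystander.
Not all that is in view belongs to the job. What is shaped like the part that bears tray2_handle but yellow is not meant.

How it is judged:
By the outcome, as a careful person would: the job done as asked, in the order asked, and still so for the second after the job is handed in, with the robot touching nothing.
Of tray1, tray2, tray3, tray4 only 2 to 4 are there at a start; the rules pass over those that are not, and their reading is None.
At some moment in a run one of tray1, tray2, tray3, tray4 may be knocked a few centimetres aside while the robot is not near it.
Once in a run the grip may slacken for a moment while it holds something.
It also fails if it takes over 210 s, if anything falls off the work surface, if the arm or the gripper's body presses on something with over 40 N, if the wrist force passes 120 N, or if a joint passes its speed limit or range.

ROBOT

A 6-joint arm with a two-finger parallel gripper is mounted at the origin on a cart in front of the work surface, level with it; the furniture and walls round the work are solid. World frame = base frame: x ahead of the robot, y to its left, z up, the work surface at z = 0. Lengths are in m, angles in rad, forces in N, time in s.
With the tool pointing down it reaches from about 0.225 to 0.875 m from the base axis. Payload 3.4 kg.
Tool frame: the origin (TCP) lies at the very end of the fingers, on their centre line; the grasp point (between the pads) lies 19 mm behind it; x points along the fingers, z is the direction in which the jaws open and shut, and the axes are right-handed (so a half turn about x gives the same grasp; the last joint's range is limited). The gripper opens to 85 mm and grips with 20 to 120 N. Pads are 22 mm wide; open, the fingers measure 114 mm over their backs; the gripper's body (76 mm by 85 mm) begins 54 mm behind the grasp point. The pads swing forward as they close: fully open they stand 13 mm farther back than shut.
Start: joints at [1.044, 0.276, 1.505, -0, 1.361, -0.121], TCP at [0.227, 0.528, 0.231] pointing down, gripper open.
Joint ranges: [-2.89, 2.89], [-0.75, 2.08], [0.22, 2.7], [-1.18, 4.32], [0.11, 2.71], [-2.7, 2.7]. Speed limits (rad/s): [2.57, 2.57, 3.14, 3.14, 3.14, 3.14].

INTERFACE

Orientations are given as a unit quaternion [w, x, y, z].
In Python, from rig import manip, viewer, finder gives the robot as it stands.
- The arm moves only by the tool move_arm, never from a script. Its argument "rows" is a list of rows, each a list of 3 entries, a list of its own where there are three numbers: the shift along the tool's x, y, z in mm, then the turn about the tool's x in rad, then the finger opening in mm, from 0 to 85.4. A call has 1 to 8 rows; each row is the pose to reach, as a shift and turn from the pose measured when the call began, along the tool's axes at that moment; what a row does not reach only later rows make up. A row lasts 1/12 s, in which the tool goes at most 41.7 mm and 7.16 degrees, less where a joint would pass 70% of its speed; a pose out of reach is approached as far as the arm can. A call with a gripper value outside its range is refused whole. The fingers move at their own pace and stop on an object; "force" is the grip in N (left out, the last holds). Time passes only in rows, so rows that repeat a pose let the fingers close. It gives the time, the measured TCP pose, the force and the opening at its end, in the units of the state.
- manip.get_state(): the state, without advancing time (a new reading comes with each control period).
- viewer.get_image(name): name is "scene" or "top" or "wrist"; returns the picture (420x560x3 uint8, red, green, blue); there is no depth.
- viewer.get_calibration(name): a dict with "mtx" (3x3 intrinsics, pixels), "R" (3x3) and "t" (3): a world point X has camera coordinates R X + t. Camera axes: x right, y down, z forward; pixel columns grow to the right and rows downward; lengths in m; the calibration is good to about 2 mm. A picture is of the moment at which its call begins: read the wrist's pose just before it. get_calibration takes no time and is no camera call; for the wrist camera it gives the pose at the moment of the call.
- manip.sign_off(): hands the job in, once; it reports no verdict.
Trained networks look in the newest picture that a camera, given by its name, has taken for a name from the list of things; names that differ only in an ending like _2 or _b are one class to them, and where a whole thing is asked for, a point or a joint stands for the part that bears it (a point fixed in the world has none). Each returns a list of dicts, best first, with "score" (0 to 1); they miss things now and then, are a little off and sometimes report something else, mostly with a low value. They report only what shows in the picture. A call takes as long as a camera call. They do not tell look-alikes from the thing itself.
- finder.look_for(target, camera): "centre" ([column, row] in pixels, amid what is visible of it).
- finder.trace(target, camera): "mask" (420x560 bool, what is visible of it) and "centre" ([column, row] in pixels, amid what is visible of it).
The state is a dict: "clock": time; "qpos": joint angles; "qd": joint speeds; "effort": joint torques, N m; "position": TCP position; "ee_rot": TCP orientation; "contact_force": force on the tool from outside, world axes, zero at the start; "moment": the same for the moment, N m; "width": finger opening in m.
Only numpy, scipy, OpenCV 4.12 (cv2) and the standard library are available. Lean on these libraries where they do the work, as an engineer would, in place of code of your own. Each camera call takes 0.05 s, during which the arm holds its last target.

## Working session

There is one attempt and no reset: what is moved stays moved. The work goes in short steps, Python scripts to look and compute and a tool call to move; the robot and the scene stay as the last step left them, time stands still between calls to the robot, and variables do not carry over. Pictures are saved under pics/ and viewed, and the job is handed in when it is done.

Besides the shell and the picture viewer there is one more tool, called after "Call:" by a JSON object that holds its "op" and its "data", one argument or row to a line. move_arm: Moves the arm, as the interface text tells. Its arguments: {"type":"object","properties":{"rows":{"type":"array"},"force":{"type":"number"}},"required":["rows"]}

```bash
ls; mkdir -p pics; cat > h.py <<'E'
import numpy as np, cv2
from rig import manip, viewer, finder
def save(cam,name):
    im=viewer.get_image(cam); cv2.imwrite(f'pics/{name}.png',im[:,:,::-1]); return im
def ray(cam,px,z,cal=None):
    c=cal or viewer.get_calibration(cam); K=np.array(c['mtx']);R=np.array(c['R']);t=np.array(c['t'])
    d=R.T@np.linalg.inv(K)@np.array([px[0],px[1],1.]); o=-R.T@t
    return o+d*(z-o[2])/d[2]
def proj(cam,X,cal=None):
    c=cal or viewer.get_calibration(cam); p=np.array(c['mtx'])@(np.array(c['R'])@np.array(X)+np.array(c['t'])); return p[:2]/p[2]
E
python3 - <<'E'
from h import *
np.set_printoptions(precision=4,suppress=True)
s=manip.get_state(); print(s)
for c in ['scene','top','wrist']:
    save(c,c+'0'); k=viewer.get_calibration(c); print(c,k['mtx'],k['R'],-np.array(k['R']).T@k['t'])
E
```

```text
pics
{'clock': 0.0, 'qpos': array([ 1.044 ,  0.2766,  1.5061, -0.    ,  1.3607, -0.121 ]), 'qd': array([0.0006, 0.0001, 0.0014, 0.001 , 0.0005, 0.0017]), 'effort': array([  0.0015, -41.6776, -24.5814,   0.0002,   0.0109,   0.    ]), 'position': array([0.2267, 0.5278, 0.2304]), 'ee_rot': array([ 0.5899, -0.3893,  0.5911,  0.3887]), 'contact_force': array([ 0.3214,  0.4741, -0.0999]), 'moment': array([-0.001 , -0.0171,  0.0136]), 'width': 0.0852648205405167}
scene [[472.3463   0.     280.0409]
 [  0.     472.3463 216.8278]
 [  0.       0.       1.    ]] [[ 0.8008 -0.5988  0.0135]
 [-0.2307 -0.3293 -0.9156]
 [ 0.5527  0.7301 -0.4018]] [-0.2721 -1.0465  0.7551]
top [[481.761    0.     285.0183]
 [  0.     481.761  209.4599]
 [  0.       0.       1.    ]] [[ 0.1143 -0.9934 -0.0123]
 [-0.7654 -0.0801 -0.6386]
 [ 0.6333  0.0824 -0.7695]] [-0.4348 -0.0984  1.3815]
wrist [[359.0509   0.     275.3584]
 [  0.     359.0509 211.4306]
 [  0.       0.       1.    ]] [[ 0.3954  0.9185 -0.0015]
 [ 0.8857 -0.3808  0.2657]
 [ 0.2435 -0.1063 -0.9641]] [0.1644 0.5537 0.3732]
```

View pics/scene0.png

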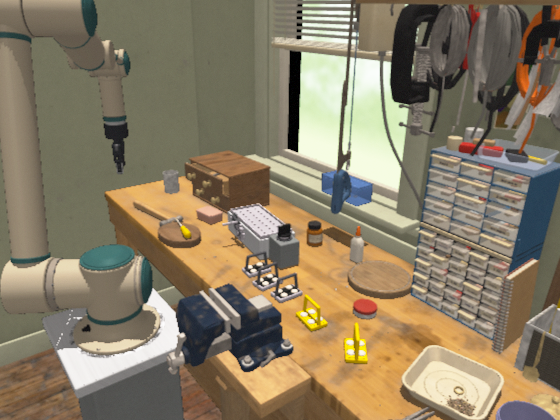

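View pics/top0.png

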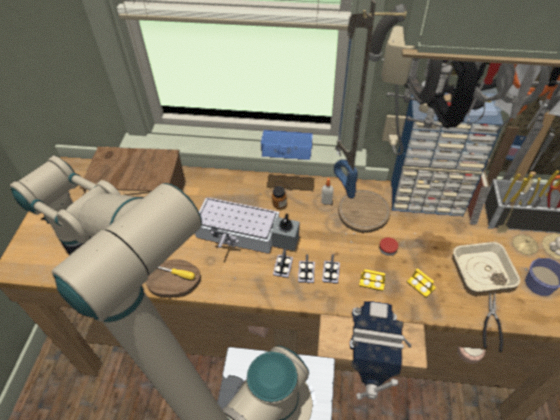

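View pics/wrist0.png

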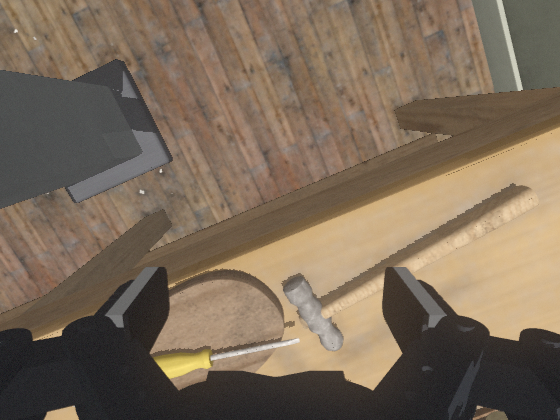

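```bash
python3 - <<'E'
from h import *
np.set_printoptions(precision=4,suppress=True)
save('top','t1');save('scene','s1')
H=dict(tray1_handle=.06,release_pin=.082,knob_grip=.118,driver_mid=.04,slab=.026,tin_mid=.024,jar_mid=.078,rose_box_mid=.036,curing_box=.075,deck_top=.075)
for n,z in H.items():
    for c in ['top','scene']:
        for d in finder.look_for(n,c)[:6]:
            if d['score']>.2: print(n,c,round(d['score'],2),np.round(d['centre'],1),ray(c,d['centre'],z if n!='tray1_handle' else 0.02)[:2])
im=cv2.imread('pics/t1.png'); 
cv2.imwrite('pics/t1a.png',cv2.resize(im[180:300,140:300],None,fx=5,fy=5,interpolation=cv2.INTER_CUBIC))
cv2.imwrite('pics/t1b.png',cv2.resize(im[200:320,260:420],None,fx=5,fy=5,interpolation=cv2.INTER_CUBIC))
im=cv2.imread('pics/s1.png'); 
cv2.imwrite('pics/s1a.png',cv2.resize(im[195:315,200:360],None,fx=5,fy=5,interpolation=cv2.INTER_CUBIC))
E
```

```text
tray1_handle top 0.62 [285.4 221.8] [0.6288 0.0395]
tray1_handle top 0.53 [303.5 271.1] [ 0.4282 -0.0439]
tray1_handle scene 0.94 [264.9 278.9] [ 0.4266 -0.0535]
release_pin top 0.44 [219.8 232.4] [0.5119 0.2485]
release_pin top 0.33 [304.  270.2] [ 0.3924 -0.0477]
release_pin scene 0.62 [236.  219.6] [0.5134 0.2453]
knob_grip top 0.42 [287.  221.8] [0.5528 0.0242]
knob_grip scene 0.7 [287.2 232.2] [0.5509 0.0023]
knob_grip scene 0.65 [178.2 235.7] [0.2633 0.1747]
driver_mid top 0.73 [185.  275.3] [0.3584 0.3378]
driver_mid scene 0.53 [314.  236.1] [0.7084 0.0526]
slab top 0.65 [219.3 232.6] [0.5516 0.265 ]
slab top 0.59 [169.9 279.1] [0.3472 0.3881]
slab top 0.52 [244.9 227.9] [0.5817 0.1787]
slab scene 0.67 [180.8 232.1] [0.3609 0.3724]
tin_mid top 0.76 [386.6 244. ] [ 0.5654 -0.3188]
tin_mid scene 0.91 [368.6 308.8] [ 0.5607 -0.3457]
jar_mid top 0.67 [276.4 196.6] [0.6947 0.0789]
jar_mid scene 0.88 [316.5 232.4] [0.6814 0.0108]
jar_mid scene 0.59 [262.6 277.9] [ 0.3694 -0.1239]
rose_box_mid scene 0.67 [209.2 214.5] [0.509  0.4326]
curing_box top 0.96 [244.6 227. ] [0.5487 0.1703]
curing_box scene 0.67 [265.3 230.7] [0.5535 0.1247]
deck_top top 0.63 [237.2 216.8] [0.5903 0.2036]
deck_top scene 0.94 [259.3 216.8] [0.6027 0.2319]
```

View pics/t1a.png

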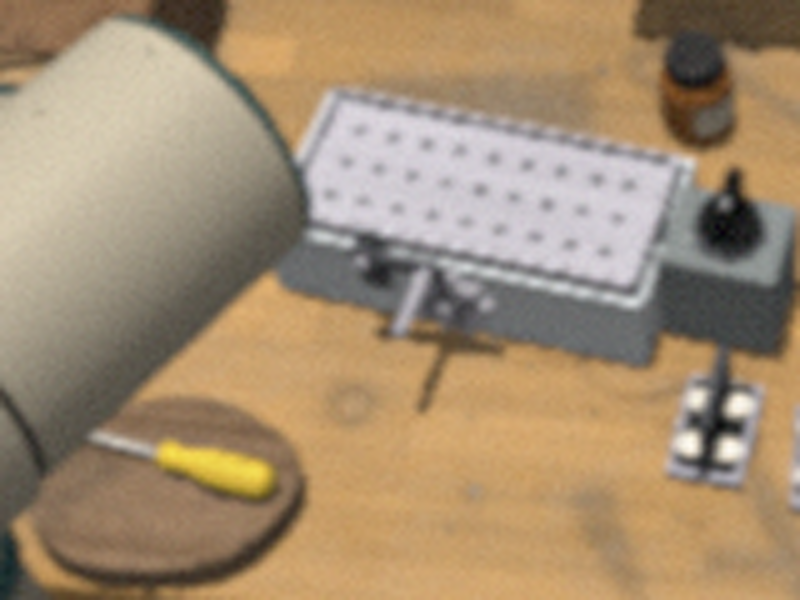

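View pics/t1b.png

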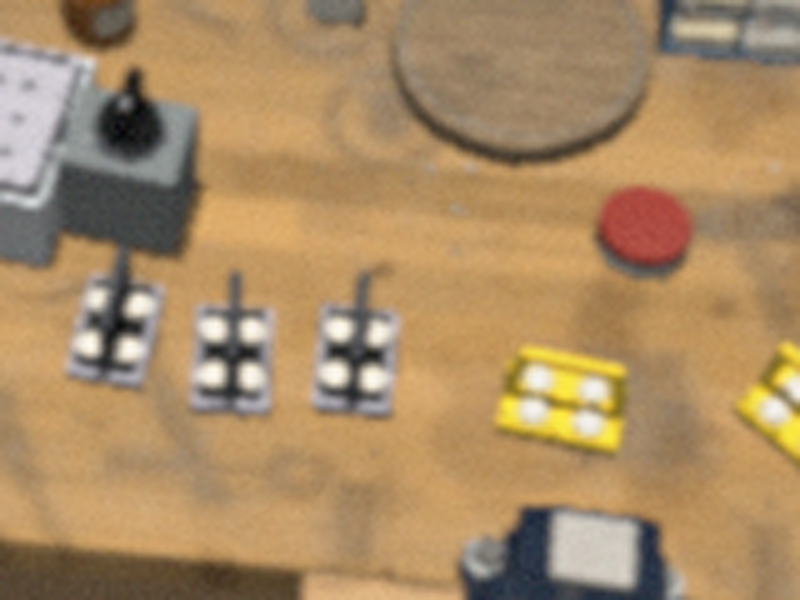

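View pics/s1a.png

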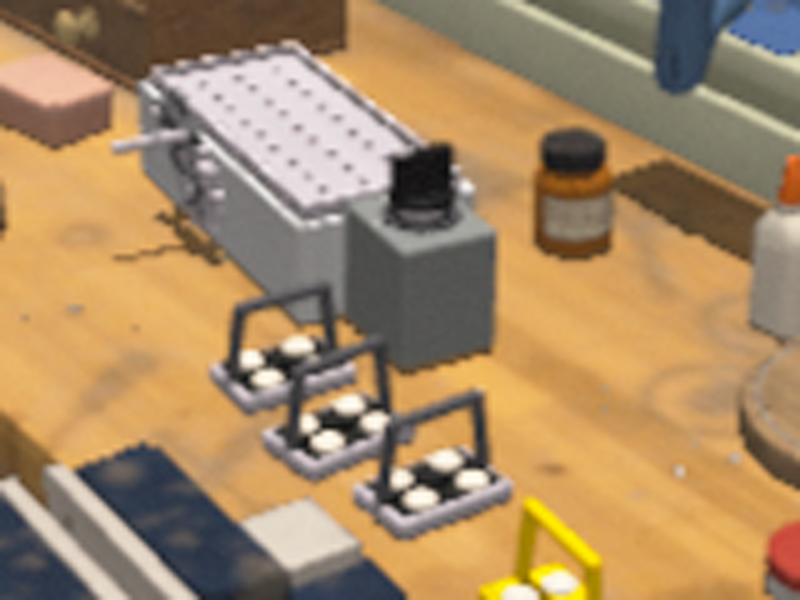

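```bash
cat >> h.py <<'E'
from scipy.spatial.transform import Rotation as Ro
np.set_printoptions(precision=4,suppress=True)
def Rt(s): q=s['ee_rot']; return Ro.from_quat([q[1],q[2],q[3],q[0]]).as_matrix()
def go(pos,jaw=None,s=None):
    """pos: world TCP; jaw: world angle (deg, mod 180) of jaw axis"""
    s=s or manip.get_state(); R=Rt(s); sh=R.T@(np.array(pos)-s['position'])*1000
    out=np.round(sh,1).tolist(); turn=0
    cur=np.degrees(np.arctan2(R[1,2],R[0,2]))
    if jaw is not None:
        d=(jaw-cur+90)%180-90   # world ccw
        turn=-np.radians(d) # tool x is down
    print('t',round(s['clock'],2),'pos',s['position'],'jaw',round(cur,1),'q6',round(s['qpos'][5],2),'w',round(s['width']*1000,1),'F',s['contact_force'],'xax',R[:,0],'\n SHIFT',out,'TURN',round(turn,3))
def st(): go(manip.get_state()['position'])
E
python3 - <<'E'
from h import *
st()
for p in [(283,267),(306.4,272),(331,272)]: print(ray('top',p,0.012))
cs=[(140+x/5,180+y/5) for x,y in [(645,300),(690,160),(305,235),(335,90)]]
for p in cs: print(ray('top',p,0.08))
print(ray('top',(140+730/5,180+175/5),.132))
go([0.38,-0.06,0.30],90)
E
```

```text
t 1.25 pos [0.227  0.5283 0.2314] jaw 66.8 q6 -0.12 w 85.5 F [ 0.1157  0.5238 -0.3904] xax [ 0.0001  0.0001 -1.    ] 
 SHIFT [0.0, 0.0, 0.0] TURN 0
[0.4421 0.0263 0.012 ]
[ 0.4308 -0.0535  0.012 ]
[ 0.4395 -0.135   0.012 ]
[0.4994 0.0791 0.08  ]
[0.6225 0.0641 0.08  ]
[0.5293 0.3177 0.08  ]
[0.6605 0.3258 0.08  ]
[0.5702 0.0294 0.132 ]
t 1.25 pos [0.227  0.5283 0.2314] jaw 66.8 q6 -0.12 w 85.5 F [ 0.1157  0.5238 -0.3904] xax [ 0.0001  0.0001 -1.    ] 
 SHIFT [-68.7, -372.8, -480.2] TURN -0.406
```

Call:
{"op": "move_arm", "data": {
  "rows": [
    [[-69,-373,-480],-0.406,85],
    [[-69,-373,-480],-0.406,85],
    [[-69,-373,-480],-0.406,85],
    [[-69,-373,-480],-0.406,85],
    [[-69,-373,-480],-0.406,85],
    [[-69,-373,-480],-0.406,85],
    [[-69,-373,-480],-0.406,85],
    [[-69,-373,-480],-0.406,85]
  ]
}}

```text
clock: 1.92
position: [0.3098, 0.2084, 0.2691]
ee_rot: [-0.5, 0.501, -0.499, -0.5]
contact_force: [0.5, -0.4, 0.8]
width: 0.085
```

```bash
python3 - <<'E'
from h import *
go([0.38,-0.06,0.30],90)
E
```

```text
t 1.92 pos [0.3098 0.2084 0.2691] jaw 90.1 q6 -1.17 w 85.0 F [ 0.5159 -0.4093  0.7545] xax [ 0.0011  0.0003 -1.    ] 
 SHIFT [-30.9, -69.9, -268.4] TURN 0.001
```

Call:
{"op": "move_arm", "data": {
  "rows": [
    [[-31,-70,-268],0,85],
    [[-31,-70,-268],0,85],
    [[-31,-70,-268],0,85],
    [[-31,-70,-268],0,85],
    [[-31,-70,-268],0,85],
    [[-31,-70,-268],0,85],
    [[-31,-70,-268],0,85],
    [[-31,-70,-268],0,85]
  ]
}}

```text
clock: 2.58
position: [0.3822, -0.0652, 0.3008]
ee_rot: [0.501, -0.501, 0.501, 0.497]
contact_force: [0.3, 1.0, -0.1]
width: 0.0851
```

```bash
python3 - <<'E'
from h import *
st(); save('wrist','w1'); save('top','t2')
for d in finder.trace('tray1_handle','wrist'): print(round(d['score'],2),np.round(d['centre']),d['mask'].sum(), ray('wrist',d['centre'],.02))
im=cv2.imread('pics/t2.png'); 
cv2.imwrite('pics/t2a.png',cv2.resize(im[160:320,80:300],None,fx=3.6,fy=3.6,interpolation=cv2.INTER_CUBIC))
E
```

```text
t 2.58 pos [ 0.3822 -0.0652  0.3008] jaw 89.7 q6 -1.91 w 85.1 F [ 0.3275  1.0013 -0.066 ] xax [ 0.0037 -0.004  -1.    ] 
 SHIFT [0.0, 0.0, 0.0] TURN 0
0.97 [291. 212.] 2732 [ 0.4296 -0.0404  0.02  ]
```

View pics/w1.png

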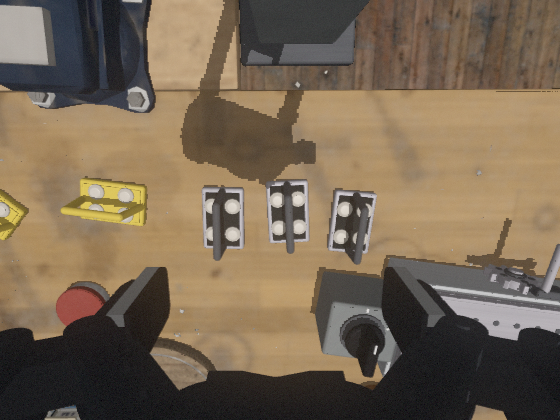

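View pics/t2a.png

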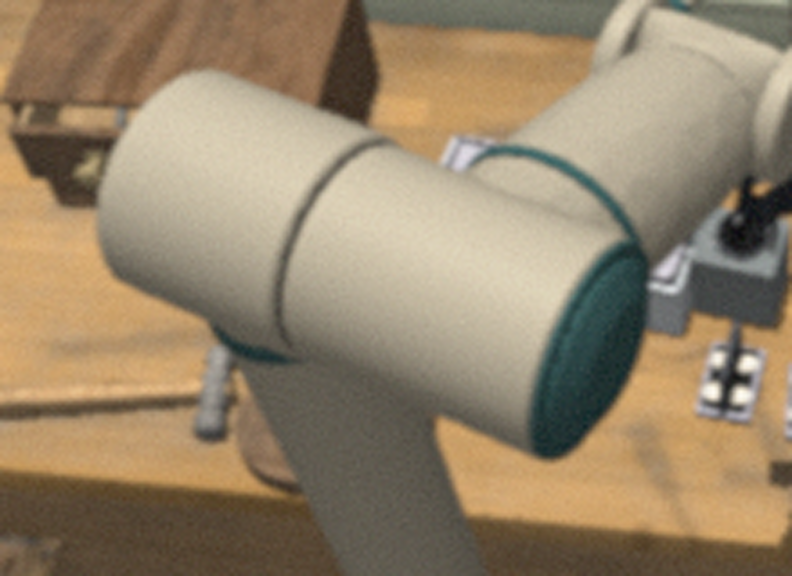

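```bash
python3 - <<'E'
import cv2
im=cv2.imread('pics/w1.png')
cv2.imwrite('pics/w1a.png',cv2.resize(im[165:275,190:390],None,fx=4,fy=4,interpolation=cv2.INTER_CUBIC))
E
```

```text
(no output)
```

View pics/w1a.png

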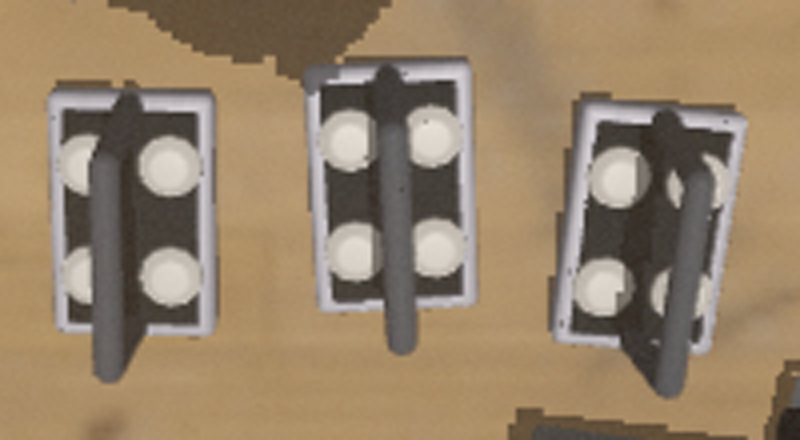

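```bash
python3 - <<'E'
from h import *
c=viewer.get_calibration('wrist')
f=lambda p,z: ray('wrist',(190+p[0]/4,165+p[1]/4),z,c)[:2]
D={'C':[(52,92),(214,93),(212,333),(58,330),(107,160),(109,375)],'B':[(308,70),(470,60),(475,302),(322,308),(390,130),(402,345)],'A':[(583,100),(745,115),(710,350),(555,340),(698,177),(668,388)]}
for k,v in D.items():
    q=np.array([f(p,.012) for p in v[:4]]); a,b=f(v[4],.064),f(v[5],.064)
    ax=q[2]+q[3]-q[0]-q[1]
    print(k,q.mean(0),'ang',np.degrees(np.arctan2(ax[1],ax[0])),'L',np.linalg.norm(ax)/2,'| bar',(a+b)/2,np.linalg.norm(b-a),np.degrees(np.arctan2(*(b-a)[::-1])))
E
```

```text
C [ 0.44   -0.1248] ang -1.772941526717293 L 0.07793062214951264 | bar [ 0.4404 -0.1249] 0.06297909723376914 -2.006480950335598
B [ 0.4313 -0.0437] ang 2.7117582017703126 L 0.0775193450616458 | bar [ 0.4317 -0.0449] 0.06235415364002487 3.5918488765790095
A [0.4448 0.0361] ang -4.047447079547573 L 0.0780585880277987 | bar [0.445  0.0351] 0.06232302703189065 -4.10869447594461
```

```bash
python3 - <<'E'
from h import *
go([0.53,0.16,0.34],82)
E
```

```text
t 2.73 pos [ 0.3797 -0.0593  0.2999] jaw 90.0 q6 -1.91 w 84.9 F [ 0.2024 -0.3166 -0.1488] xax [ 0.0004  0.0015 -1.    ] 
 SHIFT [-39.7, -150.3, 219.4] TURN 0.14
```

Call:
{"op": "move_arm", "data": {
  "rows": [
    [[-40,-150,219],0.14,85],
    [[-40,-150,219],0.14,85],
    [[-40,-150,219],0.14,85],
    [[-40,-150,219],0.14,85],
    [[-40,-150,219],0.14,85],
    [[-40,-150,219],0.14,85],
    [[-40,-150,219],0.14,85],
    [[-40,-150,219],0.14,85]
  ]
}}

```text
clock: 3.4
position: [0.5313, 0.1662, 0.34]
ee_rot: [0.534, -0.465, 0.53, 0.467]
contact_force: [1.1, 0.4, 1.2]
width: 0.0851
```

```bash
python3 - <<'E'
from h import *
st(); save('wrist','w2'); 
E
```

```text
t 3.4 pos [0.5313 0.1662 0.34  ] jaw 82.4 q6 -1.26 w 85.1 F [1.0622 0.447  1.2077] xax [ 0.0018  0.0048 -1.    ] 
 SHIFT [0.0, 0.0, 0.0] TURN 0
```

View pics/w2.png

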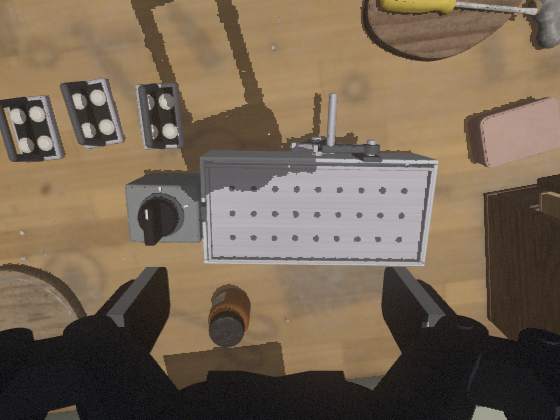

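```bash
python3 - <<'E'
import cv2
im=cv2.imread('pics/w2.png')
cv2.imwrite('pics/w2a.png',cv2.resize(im[85:275,120:445],None,fx=2.46,fy=2.46,interpolation=cv2.INTER_CUBIC))
cv2.imwrite('pics/w2b.png',cv2.resize(im[0:100,340:560],None,fx=3.6,fy=3.6,interpolation=cv2.INTER_CUBIC))
E
```

```text
(no output)
```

View pics/w2a.png

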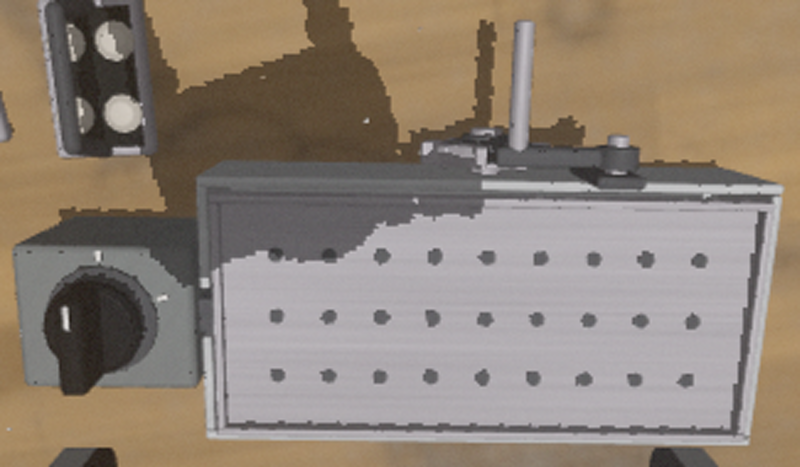

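View pics/w2b.png

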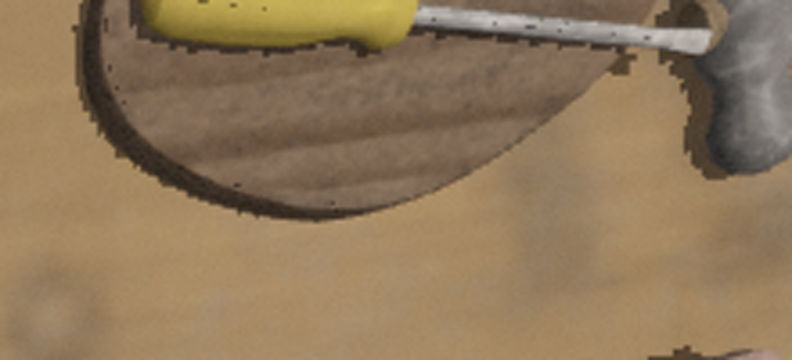

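```bash
python3 - <<'E'
from h import *
c=viewer.get_calibration('wrist')
f=lambda p,z: ray('wrist',(120+p[0]/2.46,85+p[1]/2.46),z,c)[:2]
h=np.array([f(p,.075) for p in [(276,255),(700,260),(686,380),(277,376)]])
print('holes',h.mean(0),f((485,319),.075))
y=(h[1]+h[2]-h[0]-h[3])/2; x=(h[3]+h[2]-h[1]-h[0])/2
print(np.linalg.norm(y),np.linalg.norm(x),'yaw',np.degrees(np.arctan2(-y[0],y[1])),np.degrees(np.arctan2(x[1],x[0])))
o=np.array([f(p,.072) for p in [(198,180),(783,186),(747,442),(208,438)]])
print('outer',o, o.mean(0),[np.linalg.norm(o[i]-o[i-1]) for i in range(4)])
y=(o[1]+o[2]-o[0]-o[3])/2;print(np.degrees(np.arctan2(-y[0],y[1])))
print('pin',f((520,150),.082),f((523,22),.082))
print('knob top',f((65,317),.132),f((80,390),.132))
C=h.mean(0)
for th in [-7.5]:
    t=np.radians(th);X=np.array([np.cos(t),np.sin(t)]);Y=np.array([-X[1],X[0]])
    print('pinpred',C+X*-.118+Y*.010,'free',C+X*-.136+Y*.01,'knob',C-Y*.179)
    print('knob in frame', [((f(p,.132)-C)@X,(f(p,.132)-C)@Y) for p in [(65,317),(80,390)]])
E
```

```text
holes [0.5838 0.2055] [0.5838 0.2055]
0.19974981132836053 0.060052508251062654 yaw -8.35658708696477 -8.908366283109228
outer [[0.5004 0.0811]
 [0.5394 0.3495]
 [0.6664 0.3297]
 [0.6278 0.0618]] [0.5835 0.2055] [np.float64(0.12889095405004006), np.float64(0.27122527439814775), np.float64(0.12845757782732856), np.float64(0.270673273889456)]
-8.237867567150047
pin [0.5056 0.2286] [0.4514 0.2349]
knob top [0.5428 0.0295] [0.5749 0.0284]
pinpred [0.4681 0.2308] free [0.4502 0.2332] knob [0.5604 0.028 ]
knob in frame [(np.float64(-0.017692093496826107), np.float64(-0.17990274632477427)), (np.float64(0.014274707421870349), np.float64(-0.17672877611472018))]
```

```bash
python3 - <<'E'
from h import *
go([0.445,0.0355,0.14],86)
E
```

```text
t 3.45 pos [0.5295 0.1637 0.3397] jaw 82.4 q6 -1.26 w 85.0 F [-0.9213 -0.1257 -0.0431] xax [-0.0006  0.0022 -1.    ] 
 SHIFT [199.5, 66.5, -138.7] TURN -0.064
```

Call:
{"op": "move_arm", "data": {
  "rows": [
    [[200,66,-139],-0.064,40],
    [[200,66,-139],-0.064,40],
    [[200,66,-139],-0.064,40],
    [[200,66,-139],-0.064,40],
    [[200,66,-139],-0.064,40],
    [[200,66,-139],-0.064,40],
    [[200,66,-139],-0.064,40],
    [[200,66,-139],-0.064,40]
  ]
}}

```text
clock: 4.12
position: [0.4413, 0.0351, 0.1378]
ee_rot: [0.516, -0.48, 0.519, 0.484]
contact_force: [0.4, -0.2, 0.9]
width: 0.0401
```

```bash
cat >> h.py <<'E'
def pic(cam,name,box=None,f=1):
    im=save(cam,name)[:,:,::-1]
    if box: x0,y0,x1,y1=box; im=cv2.resize(im[y0:y1,x0:x1],None,fx=f,fy=f,interpolation=cv2.INTER_CUBIC)
    cv2.imwrite(f'pics/{name}.png',im)
C=np.array([.5838,.2055]); th=np.radians(-8.3); X=np.array([np.cos(th),np.sin(th)]); Y=np.array([-X[1],X[0]])
def bx(x,y): return C+X*x+Y*y
E
python3 - <<'E'
from h import *
go([0.445,0.0355,0.040],86); pic('wrist','w3')
E
```

```text
t 4.12 pos [0.4413 0.0351 0.1378] jaw 85.9 q6 -1.58 w 40.1 F [ 0.3985 -0.2362  0.8554] xax [-0.0068  0.0026 -1.    ] 
 SHIFT [97.7, -4.4, 0.5] TURN -0.001
```

View pics/w3.png

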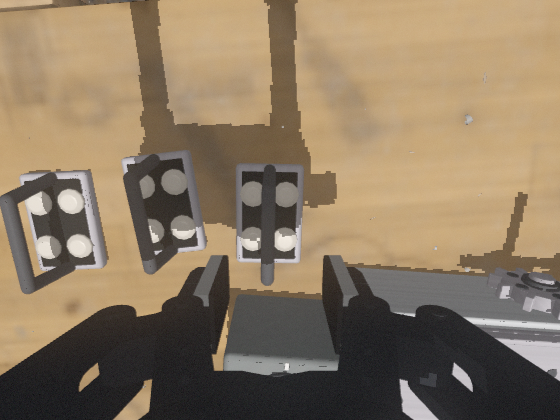

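```bash
python3 - <<'E'
from h import *
c=viewer.get_calibration('wrist'); st()
print(ray('wrist',(268,172),.064,c),ray('wrist',(267,280),.064,c))
s=manip.get_state(); print(proj('wrist',s['position']),proj('wrist',[.445,.0355,.06]))
E
```

```text
t 4.17 pos [0.4446 0.0354 0.1396] jaw 86.0 q6 -1.58 w 40.0 F [ 0.8093 -0.1201  0.9865] xax [-0.0009  0.0025 -1.    ] 
 SHIFT [0.0, 0.0, 0.0] TURN 0
[0.4115 0.0323 0.064 ] [0.4836 0.0262 0.064 ]
[277.7586 275.0159] [276.9441 221.9746]
```

```bash
python3 - <<'E'
from h import *
st(); c=viewer.get_calibration('wrist'); pic('wrist','w4'); st()
im=cv2.imread('pics/w4.png'); g=im.astype(int).max(2)
for r in (190,220,250,270):
    print(r,[ (i,g[r,i]) for i in range(255,284)])
for p in [(268,170),(267,280)]: print(ray('wrist',p,.064,c))
E
```

```text
t 4.17 pos [0.4446 0.0354 0.1396] jaw 86.0 q6 -1.58 w 40.0 F [ 0.8093 -0.1201  0.9865] xax [-0.0009  0.0025 -1.    ] 
 SHIFT [0.0, 0.0, 0.0] TURN 0
t 4.22 pos [0.4465 0.0355 0.1407] jaw 86.0 q6 -1.58 w 39.8 F [-0.0898  0.0314  1.0242] xax [ 0.0025  0.0022 -1.    ] 
 SHIFT [0.0, 0.0, 0.0] TURN 0
190 [(255, np.int64(142)), (256, np.int64(141)), (257, np.int64(140)), (258, np.int64(142)), (259, np.int64(138)), (260, np.int64(112)), (261, np.int64(66)), (262, np.int64(70)), (263, np.int64(66)), (264, np.int64(69)), (265, np.int64(72)), (266, np.int64(68)), (267, np.int64(67)), (268, np.int64(69)), (269, np.int64(65)), (270, np.int64(66)), (271, np.int64(66)), (272, np.int64(66)), (273, np.int64(61)), (274, np.int64(79)), (275, np.int64(138)), (276, np.int64(139)), (277, np.int64(138)), (278, np.int64(144)), (279, np.int64(142)), (280, np.int64(145)), (281, np.int64(142)), (282, np.int64(141)), (283, np.int64(143))]
220 [(255, np.int64(62)), (256, np.int64(62)), (257, np.int64(55)), (258, np.int64(60)), (259, np.int64(55)), (260, np.int64(64)), (261, np.int64(73)), (262, np.int64(73)), (2
[... 1039 characters left out ...]
p.int64(78))]
270 [(255, np.int64(182)), (256, np.int64(183)), (257, np.int64(182)), (258, np.int64(183)), (259, np.int64(176)), (260, np.int64(89)), (261, np.int64(99)), (262, np.int64(106)), (263, np.int64(111)), (264, np.int64(110)), (265, np.int64(112)), (266, np.int64(113)), (267, np.int64(115)), (268, np.int64(111)), (269, np.int64(111)), (270, np.int64(107)), (271, np.int64(105)), (272, np.int64(109)), (273, np.int64(164)), (274, np.int64(187)), (275, np.int64(187)), (276, np.int64(186)), (277, np.int64(184)), (278, np.int64(186)), (279, np.int64(185)), (280, np.int64(183)), (281, np.int64(186)), (282, np.int64(186)), (283, np.int64(187))]
[0.4103 0.0324 0.064 ]
[0.4836 0.0262 0.064 ]
```

View pics/w4.png

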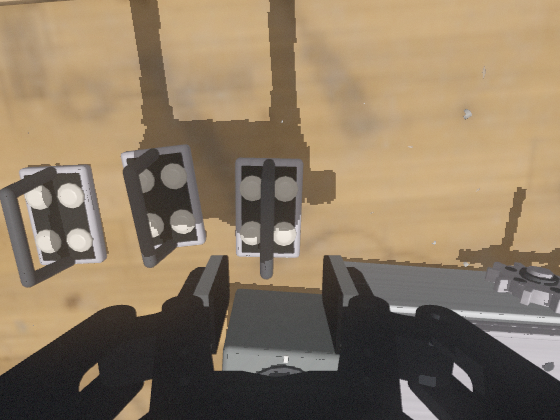

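```bash
python3 - <<'E'
from h import *
go([0.447,0.029,0.040],86)
E
```

```text
t 4.22 pos [0.4465 0.0355 0.1407] jaw 86.0 q6 -1.58 w 39.8 F [-0.0898  0.0314  1.0242] xax [ 0.0025  0.0022 -1.    ] 
 SHIFT [100.7, -0.8, -6.7] TURN 0.001
```

Call:
{"op": "move_arm", "data": {
  "rows": [
    [[20,-1,-7],0,40],
    [[40,-1,-7],0,40],
    [[60,-1,-7],0,40],
    [[80,-1,-7],0,40],
    [[95,-1,-7],0,40],
    [[100,-1,-7],0,40],
    [[100,-1,-7],0,40],
    [[100,-1,-7],0,40]
  ]
}}

```text
clock: 4.88
position: [0.449, 0.0291, 0.0419]
ee_rot: [0.519, -0.483, 0.515, 0.482]
contact_force: [0.1, -0.8, 1.2]
width: 0.0402
```

```bash
python3 - <<'E'
from h import *
go([0.447,0.029,0.040],86); pic('wrist','w5')
E
```

```text
t 4.88 pos [0.449  0.0291 0.0419] jaw 86.1 q6 -1.6 w 40.2 F [ 0.1185 -0.7869  1.2239] xax [ 0.0054  0.002  -1.    ] 
 SHIFT [1.9, 2.0, -0.2] TURN 0.002
```

View pics/w5.png

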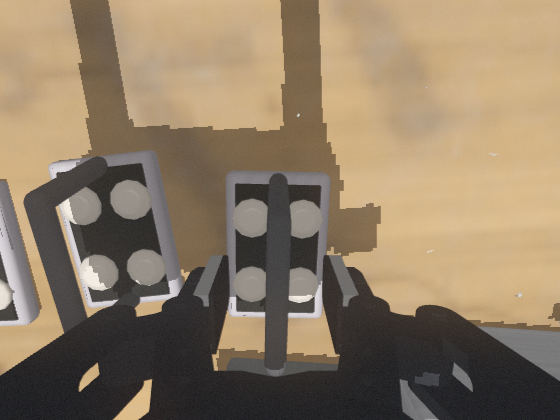

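Call:
{"op": "move_arm", "data": {
  "rows": [
    [[1,0,0],0,0],
    [[1,0,0],0,0],
    [[1,0,0],0,0],
    [[1,0,0],0,0],
    [[1,0,0],0,0],
    [[1,0,0],0,0],
    [[-10,0,0],0,0],
    [[-20,0,0],0,0]
  ],
  "force": 60
}}

```text
clock: 5.6
position: [0.448, 0.0289, 0.0619]
ee_rot: [0.518, -0.483, 0.515, 0.482]
contact_force: [0.7, -0.6, -1.9]
width: 0.0066
```

```bash
python3 - <<'E'
from h import *
go([0.45,0.03,0.20],82)
for y in (93,31,-31,-93): print(y,bx(0,y/1000))
E
```

```text
t 5.6 pos [0.448  0.0289 0.0619] jaw 86.1 q6 -1.6 w 6.6 F [ 0.6954 -0.5868 -1.9106] xax [ 0.0037  0.002  -1.    ] 
 SHIFT [-138.1, -2.4, 1.6] TURN 0.071
93 [0.5972 0.2975]
31 [0.5883 0.2362]
-31 [0.5793 0.1748]
-93 [0.5704 0.1135]
```

```bash
python3 - <<'E'
from h import *
go([0.50,0.14,0.32],82)
E
```

```text
t 5.6 pos [0.448  0.0289 0.0619] jaw 86.1 q6 -1.6 w 6.6 F [ 0.6954 -0.5868 -1.9106] xax [ 0.0037  0.002  -1.    ] 
 SHIFT [-257.7, -45.2, 115.0] TURN 0.071
```

Call:
{"op": "move_arm", "data": {
  "rows": [
    [[-40,0,0],0,0],
    [[-75,-5,10],0.02,0],
    [[-110,-20,35],0.04,0],
    [[-145,-30,60],0.071,0],
    [[-180,-40,85],0.071,0],
    [[-215,-45,105],0.071,0],
    [[-245,-45,115],0.071,0],
    [[-258,-45,115],0.071,0]
  ]
}}

```text
clock: 6.27
position: [0.502, 0.143, 0.3254]
ee_rot: [0.537, -0.466, 0.529, 0.463]
contact_force: [0.6, -0.5, -1.5]
width: 0.0073
```

Call:
{"op": "move_arm", "data": {
  "rows": [
    [[0,0,0],0,0],
    [[0,0,0],0,0],
    [[0,0,0],0,0],
    [[0,0,0],0,0]
  ]
}}

```text
clock: 6.6
position: [0.5008, 0.1423, 0.3232]
ee_rot: [0.536, -0.465, 0.53, 0.464]
contact_force: [-1.1, 0.8, -2.1]
width: 0.0063
```

```bash
python3 - <<'E'
from h import *
st(); c=viewer.get_calibration('wrist'); pic('wrist','w6'); st()
import pickle; pickle.dump(c,open('c6.pkl','wb'))
im=cv2.imread('pics/w6.png')
cv2.imwrite('pics/w6a.png',cv2.resize(im[100:300,250:560],None,fx=2.5,fy=2.5,interpolation=cv2.INTER_CUBIC))
E
```

```text
t 6.6 pos [0.5008 0.1423 0.3232] jaw 82.1 q6 -1.29 w 6.3 F [-1.0696  0.7729 -2.117 ] xax [ 0.0076  0.0042 -1.    ] 
 SHIFT [0.0, 0.0, 0.0] TURN 0
t 6.65 pos [0.5009 0.1423 0.3233] jaw 82.1 q6 -1.29 w 6.7 F [-0.2562 -0.0175 -1.8292] xax [ 0.0078  0.0044 -1.    ] 
 SHIFT [0.0, 0.0, 0.0] TURN 0
```

View pics/w6.png

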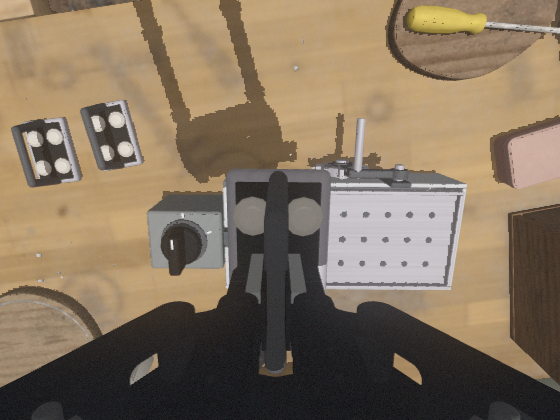

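View pics/w6a.png

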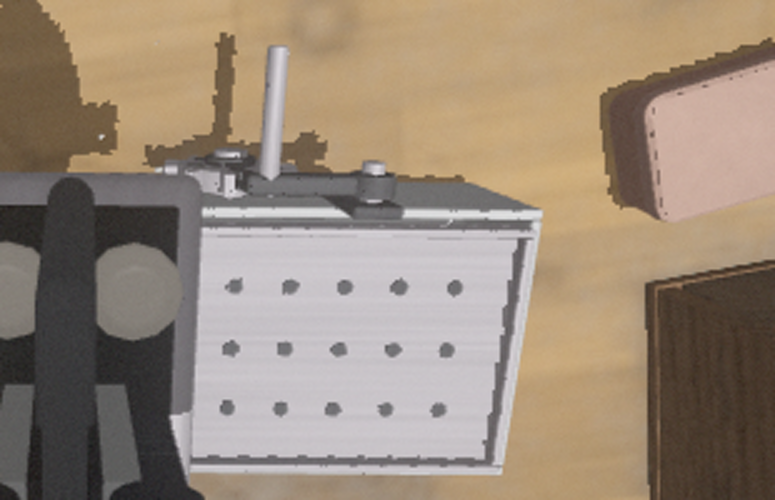

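```bash
python3 - <<'E'
from h import *
import pickle; c=pickle.load(open('c6.pkl','rb'))
f=lambda p,z: ray('wrist',(250+p[0]/2.5,100+p[1]/2.5),z,c)[:2]
h=np.array([f(p,.075) for p in [(236,286),(455,287),(438,409),(227,408),(231,349),(446,350)]])
y=(h[1]+h[2]-h[0]-h[3])/2; x=(h[3]+h[2]-h[1]-h[0])/2
yaw=np.degrees(np.arctan2(-y[0],y[1]));print(np.linalg.norm(y),np.linalg.norm(x),'yaw',yaw,np.degrees(np.arctan2(x[1],x[0])))
print('C from hole',h[4],(h[0]+h[3])/2, h[:4].mean(0)-y/2)
print('pin',f((270,175),.082),f((278,48),.082))
print('corner',f((543,212),.072),f((500,472),.072))
for p in [(67+0,0)]: pass
g=lambda p,z: ray('wrist',p,z,c)[:2]
print('knob',g((171,243),.132),g((176,272),.132))
t=np.radians(yaw);Xx=np.array([np.cos(t),np.sin(t)]);Yy=np.array([-Xx[1],Xx[0]])
Cc=h[:4].mean(0)-y/2
print('corners pred',Cc-.066*Xx+.137*Yy,Cc+.066*Xx+.137*Yy, 'pin free pred',Cc-.136*Xx+.010*Yy)
E
```

```text
0.09968592447560838 0.059999185633115806 yaw -8.309476432117814 -8.871712191126473
C from hole [0.5865 0.2088] [0.5861 0.209 ] [0.5861 0.209 ]
pin [0.5067 0.2313] [0.4543 0.2386]
corner [0.5422 0.3533] [0.6694 0.3334]
knob [0.5439 0.0321] [0.5752 0.0304]
corners pred [0.5406 0.3541] [0.6712 0.3351] pin free pred [0.453  0.2386]
```

```bash
sed -i 's/C=np.array(\[.5838,.2055\]); th=np.radians(-8.3)/C=np.array([.5862,.2089]); th=np.radians(-8.4)/' h.py; python3 - <<'E'
from h import *
print(bx(0,.093)); go([*bx(0,.093),.18],81.6)
E
```

```text
[0.5998 0.3009]
t 6.65 pos [0.5009 0.1423 0.3233] jaw 82.1 q6 -1.29 w 6.7 F [-0.2562 -0.0175 -1.8292] xax [ 0.0078  0.0044 -1.    ] 
 SHIFT [144.7, -75.2, 169.9] TURN 0.009
```

Call:
{"op": "move_arm", "data": {
  "rows": [
    [[10,-12,28],0.009,0],
    [[30,-25,58],0.009,0],
    [[55,-38,88],0.009,0],
    [[80,-51,118],0.009,0],
    [[105,-64,145],0.009,0],
    [[130,-75,165],0.009,0],
    [[145,-75,170],0.009,0],
    [[145,-75,170],0.009,0]
  ]
}}

```text
clock: 7.32
position: [0.5971, 0.301, 0.1728]
ee_rot: [0.534, -0.461, 0.536, 0.463]
contact_force: [-0.5, -0.9, -2.5]
width: 0.0066
```

Call:
{"op": "move_arm", "data": {
  "rows": [
    [[0,0,0],0,0],
    [[0,0,0],0,0],
    [[0,0,0],0,0]
  ]
}}

```text
clock: 7.57
position: [0.5971, 0.3001, 0.1736]
ee_rot: [0.535, -0.461, 0.536, 0.463]
contact_force: [0.7, -0.1, -0.2]
width: 0.0063
```

```bash
python3 - <<'E'
from h import *
go([*bx(0,.093),.117],81.6);pic('wrist','w7')
E
```

```text
t 7.57 pos [0.5971 0.3001 0.1736] jaw 81.6 q6 -1.06 w 6.3 F [ 0.6955 -0.1468 -0.2162] xax [-0.0028  0.0005 -1.    ] 
 SHIFT [56.6, -2.7, 1.1] TURN 0.0
```

View pics/w7.png

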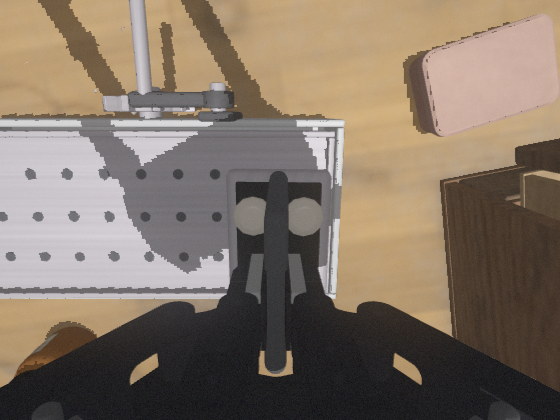

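Call:
{"op": "move_arm", "data": {
  "rows": [
    [[14,-3,1],0,0],
    [[28,-3,1],0,0],
    [[40,-3,1],0,0],
    [[48,-3,1],0,0],
    [[53,-3,1],0,0],
    [[56,-3,1],0,0],
    [[56,-3,1],0,0],
    [[56,-3,1],0,0]
  ]
}}

```text
clock: 8.28
position: [0.6008, 0.301, 0.119]
ee_rot: [0.536, -0.461, 0.535, 0.462]
contact_force: [-0.8, -0.8, -1.9]
width: 0.0069
```

```bash
python3 - <<'E'
from h import *
go([*bx(0,.093),.1155],81.6);pic('wrist','w8')
E
```

```text
t 8.28 pos [0.6008 0.301  0.119 ] jaw 81.6 q6 -1.06 w 6.9 F [-0.7501 -0.8285 -1.9417] xax [-0.0004  0.0015 -1.    ] 
 SHIFT [3.5, 1.0, -0.2] TURN -0.0
```

View pics/w8.png

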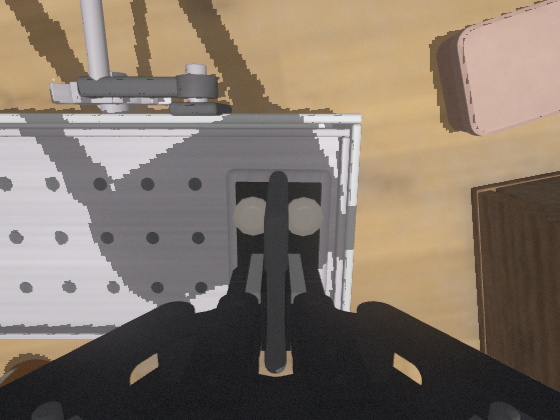

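Lower the last few mm until contact, then release and rise.

Call:
{"op": "move_arm", "data": {
  "rows": [
    [[2,0,0],0,0],
    [[3,0,0],0,0],
    [[4,0,0],0,0],
    [[4,0,0],0,0],
    [[4,0,0],0,0]
  ]
}}

```text
clock: 8.75
position: [0.6015, 0.3024, 0.1168]
ee_rot: [0.537, -0.461, 0.534, 0.463]
contact_force: [-1.8, 2.9, 4.4]
width: 0.0068
```

```bash
python3 - <<'E'
from h import *
st()
E
```

```text
t 8.75 pos [0.6015 0.3024 0.1168] jaw 81.6 q6 -1.06 w 6.8 F [-1.7537  2.865   4.385 ] xax [ 0.0023  0.0042 -1.    ] 
 SHIFT [0.0, 0.0, 0.0] TURN 0
```

Call:
{"op": "move_arm", "data": {
  "rows": [
    [[0,0,0],0,25],
    [[0,0,0],0,25],
    [[0,0,0],0,25],
    [[0,0,0],0,25],
    [[-15,0,0],0,25],
    [[-40,0,0],0,25],
    [[-80,0,0],0,25],
    [[-120,0,0],0,30]
  ]
}}

```text
clock: 9.42
position: [0.6003, 0.3012, 0.2363]
ee_rot: [0.535, -0.461, 0.535, 0.463]
contact_force: [1.2, 1.0, 0.0]
width: 0.0298
```

```bash
python3 - <<'E'
from h import *
st();pic('wrist','w9');go([0.39,-0.05,0.25],88)
E
```

```text
t 9.42 pos [0.6003 0.3012 0.2363] jaw 81.6 q6 -1.06 w 29.8 F [1.2092 0.9754 0.0192] xax [-0.0017  0.0025 -1.    ] 
 SHIFT [0.0, 0.0, 0.0] TURN 0
t 9.47 pos [0.6047 0.3029 0.2471] jaw 81.6 q6 -1.06 w 30.2 F [2.9991 2.1395 5.3939] xax [ 0.0155  0.0089 -0.9998] 
 SHIFT [-9.4, 160.7, -380.5] TURN -0.112
```

View pics/w9.png

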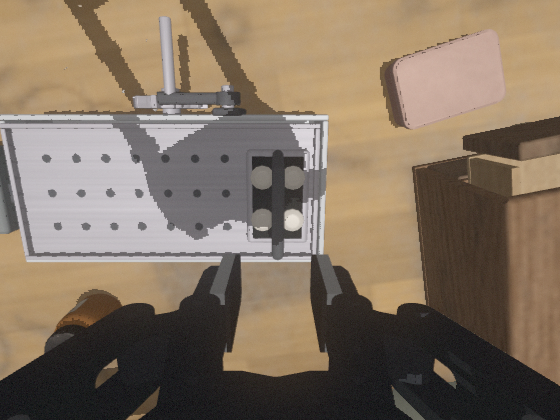

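```bash
cat >> h.py <<'E'
def settle(n=4):
    for _ in range(n): viewer.get_image('wrist')
def snap(name):
    settle(); st(); c=viewer.get_calibration('wrist'); im=save('wrist',name); 
    import pickle; pickle.dump(c,open(f'pics/{name}.pkl','wb')); return c
E
python3 - <<'E'
from h import *
settle();go([0.39,-0.05,0.25],88)
E
```

```text
t 9.67 pos [0.6009 0.3016 0.2364] jaw 81.6 q6 -1.06 w 30.0 F [ 0.0218  0.2191 -0.6726] xax [ 0.0017  0.0039 -1.    ] 
 SHIFT [-15.3, 157.2, -378.6] TURN -0.112
```

Call:
{"op": "move_arm", "data": {
  "rows": [
    [[-15,13,-30],-0.02,40],
    [[-15,29,-70],-0.04,40],
    [[-15,45,-110],-0.06,40],
    [[-15,62,-150],-0.08,40],
    [[-15,79,-190],-0.1,40],
    [[-15,95,-230],-0.112,40],
    [[-15,112,-270],-0.112,40],
    [[-15,128,-310],-0.112,40]
  ]
}}

```text
clock: 10.33
position: [0.4317, 0.0219, 0.2479]
ee_rot: [0.509, -0.49, 0.508, 0.493]
contact_force: [1.0, -0.1, 0.3]
width: 0.0402
```

```bash
python3 - <<'E'
from h import *
settle();go([0.40,-0.05,0.26],88)
E
```

```text
t 10.53 pos [0.4335 0.0225 0.2488] jaw 87.8 q6 -1.65 w 40.4 F [0.4361 0.66   0.3854] xax [-0.0006  0.0047 -1.    ] 
 SHIFT [-11.6, 30.7, -73.6] TURN -0.003
```

Call:
{"op": "move_arm", "data": {
  "rows": [
    [[-5,15,-35],0,40],
    [[-11,25,-60],0,40],
    [[-11,31,-74],0,40],
    [[-11,31,-74],0,40]
  ]
}}

```text
clock: 10.87
position: [0.3995, -0.0512, 0.2588]
ee_rot: [0.51, -0.489, 0.509, 0.492]
contact_force: [0.5, 1.3, -0.4]
width: 0.0398
```

```bash
python3 - <<'E'
from h import *
snap('w10'); im=cv2.imread('pics/w10.png'); cv2.imwrite('pics/w10a.png',cv2.resize(im[120:290,150:400],None,fx=3.2,fy=3.2,interpolation=cv2.INTER_CUBIC))
E
```

```text
t 11.07 pos [ 0.4003 -0.0491  0.2589] jaw 87.9 q6 -1.84 w 40.0 F [-0.0759  0.2145 -0.5074] xax [-0.0014  0.006  -1.    ] 
 SHIFT [0.0, 0.0, 0.0] TURN 0
```

View pics/w10a.png

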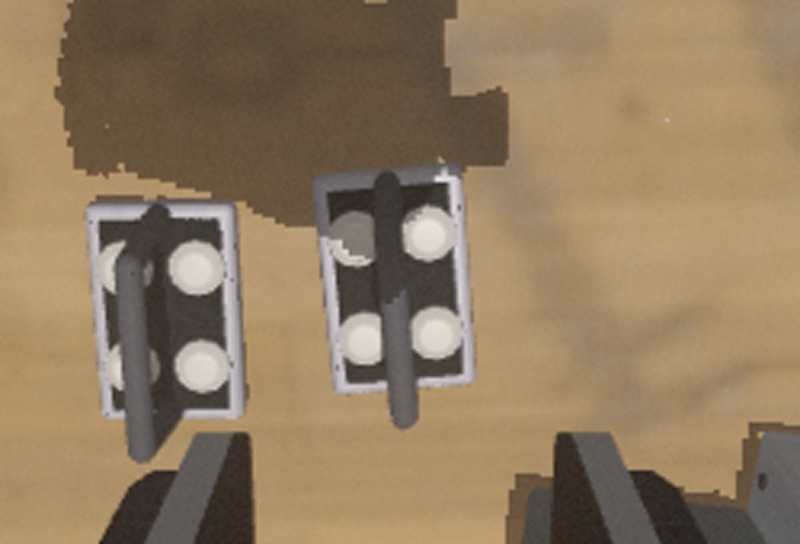

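```bash
cat >> h.py <<'E'
def tray(name,off,sc,cor,bar=None):
    import pickle; c=pickle.load(open(f'pics/{name}.pkl','rb'))
    f=lambda p,z: ray('wrist',(off[0]+p[0]/sc,off[1]+p[1]/sc),z,c)[:2]
    q=np.array([f(p,.012) for p in cor]); ax=q[2]+q[3]-q[0]-q[1]
    print('base',q.mean(0),'ang',round(np.degrees(np.arctan2(ax[1],ax[0])),2),'L',round(np.linalg.norm(ax)/2,4))
    if bar:
        a,b=f(bar[0],.064),f(bar[1],.064); print('bar',(a+b)/2,np.linalg.norm(b-a),np.degrees(np.arctan2(*(b-a)[::-1])))
E
python3 - <<'E'
from h import *
tray('w10',(150,120),3.2,[(316,178),(460,168),(475,382),(338,392)],[(388,220),(402,425)])
tray('w10',(150,120),3.2,[(86,207),(235,204),(245,414),(103,417)],[(130,262),(140,455)])
go([0.434,-0.0525,0.14],93)
E
```

```text
base [ 0.4357 -0.0513] ang 2.61 L 0.0778
bar [ 0.4353 -0.0521] 0.06584291853943147 1.5474258718155907
base [ 0.4437 -0.1328] ang -1.66 L 0.0771
bar [ 0.4438 -0.1329] 0.06285156619802106 -2.8002928549348662
t 11.12 pos [ 0.4002 -0.0491  0.2589] jaw 87.9 q6 -1.84 w 39.8 F [ 0.4534  0.6811 -0.3928] xax [-0.0014  0.0058 -1.    ] 
 SHIFT [118.8, -34.0, -2.8] TURN -0.088
```

```bash
python3 - <<'E'
from h import *
go([0.4355,-0.0517,0.10],92.3)
E
```

```text
t 11.12 pos [ 0.4002 -0.0491  0.2589] jaw 87.9 q6 -1.84 w 39.8 F [ 0.4534  0.6811 -0.3928] xax [-0.0014  0.0058 -1.    ] 
 SHIFT [158.8, -35.6, -2.2] TURN -0.076
```

Call:
{"op": "move_arm", "data": {
  "rows": [
    [[30,-10,0],-0.02,40],
    [[65,-20,-1],-0.05,40],
    [[100,-30,-2],-0.076,40],
    [[130,-36,-2],-0.076,40],
    [[150,-36,-2],-0.076,40],
    [[159,-36,-2],-0.076,40],
    [[159,-36,-2],-0.076,40]
  ]
}}

```text
clock: 11.7
position: [0.4345, -0.0502, 0.0978]
ee_rot: [0.49, -0.507, 0.489, 0.514]
contact_force: [-0.8, 0.8, 0.9]
width: 0.0404
```

```bash
python3 - <<'E'
from h import *
snap('w11'); go([0.4355,-0.0517,0.0418],92.3)
E
```

```text
t 11.9 pos [ 0.4372 -0.0516  0.1013] jaw 92.3 q6 -1.89 w 40.4 F [-0.009  -0.1813  0.4389] xax [ 0.0017  0.0049 -1.    ] 
 SHIFT [0.0, 0.0, 0.0] TURN 0
t 11.95 pos [ 0.4372 -0.0517  0.1014] jaw 92.3 q6 -1.9 w 40.2 F [0.5321 0.0788 0.2108] xax [ 0.0019  0.0048 -1.    ] 
 SHIFT [59.5, 1.8, -0.2] TURN 0.0
```

View pics/w11.png

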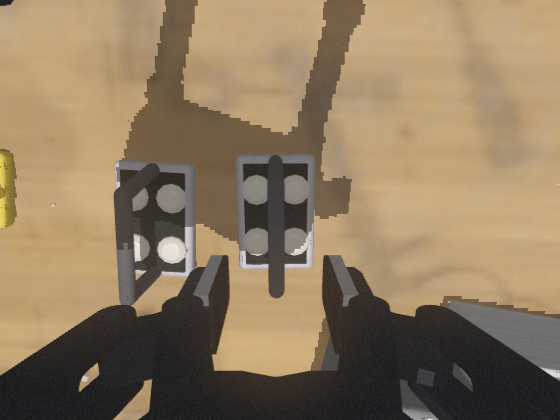

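Well centred. Descend and close.

Call:
{"op": "move_arm", "data": {
  "rows": [
    [[20,1,0],0,40],
    [[40,1,0],0,40],
    [[53,1,0],0,40],
    [[59,1,0],0,40],
    [[59,1,0],0,40],
    [[59,1,0],0,40]
  ]
}}

```text
clock: 12.45
position: [0.437, -0.0517, 0.0431]
ee_rot: [0.492, -0.51, 0.488, 0.51]
contact_force: [0.5, -0.3, 0.1]
width: 0.04
```

Call:
{"op": "move_arm", "data": {
  "rows": [
    [[0,0,0],0,0],
    [[0,0,0],0,0],
    [[0,0,0],0,0],
    [[0,0,0],0,0],
    [[0,0,0],0,0],
    [[-5,0,0],0,0],
    [[-20,0,0],0,0],
    [[-40,0,0],0,0]
  ],
  "force": 80
}}

```text
clock: 13.12
position: [0.435, -0.0515, 0.0824]
ee_rot: [0.491, -0.508, 0.489, 0.512]
contact_force: [0.8, -0.7, -2.3]
width: 0.0063
```

```bash
python3 - <<'E'
from h import *
settle(); go([0.48,0.06,0.22],84); go([*bx(0,.031),.18],81.6)
E
```

```text
t 13.32 pos [ 0.4368 -0.0519  0.0832] jaw 92.3 q6 -1.9 w 6.5 F [-1.1771 -0.1746 -1.4535] xax [ 0.0041  0.004  -1.    ] 
 SHIFT [-136.2, -48.2, 110.6] TURN 0.145
t 13.32 pos [ 0.4368 -0.0519  0.0832] jaw 92.3 q6 -1.9 w 6.5 F [-1.1771 -0.1746 -1.4535] xax [ 0.0041  0.004  -1.    ] 
 SHIFT [-95.0, -165.9, 285.4] TURN 0.187
```

Call:
{"op": "move_arm", "data": {
  "rows": [
    [[-35,0,0],0,0],
    [[-70,-5,10],0.03,0],
    [[-100,-20,35],0.06,0],
    [[-125,-35,65],0.1,0],
    [[-138,-55,97],0.14,0],
    [[-138,-75,130],0.187,0],
    [[-138,-95,163],0.187,0],
    [[-138,-115,196],0.187,0]
  ]
}}

```text
clock: 13.98
position: [0.5432, 0.1496, 0.2212]
ee_rot: [0.537, -0.462, 0.534, 0.462]
contact_force: [1.1, -0.4, -1.3]
width: 0.0059
```

```bash
python3 - <<'E'
from h import *
settle(3); go([*bx(0,.031),.18],81.6)
E
```

```text
t 14.13 pos [0.5435 0.1501 0.2201] jaw 81.8 q6 -1.29 w 5.9 F [-0.4466 -0.9861 -2.5124] xax [ 0.0008  0.0039 -1.    ] 
 SHIFT [40.5, -34.0, 95.1] TURN 0.004
```

Call:
{"op": "move_arm", "data": {
  "rows": [
    [[5,-10,25],0.004,0],
    [[15,-20,55],0.004,0],
    [[27,-30,80],0.004,0],
    [[36,-34,92],0.004,0],
    [[40,-34,95],0.004,0],
    [[40,-34,95],0.004,0]
  ]
}}

```text
clock: 14.63
position: [0.5889, 0.2384, 0.178]
ee_rot: [0.534, -0.461, 0.536, 0.463]
contact_force: [-1.1, -0.3, -1.4]
width: 0.0061
```

```bash
python3 - <<'E'
from h import *
snap('w12'); go([*bx(0,.031),.119],81.6)
E
```

```text
t 14.83 pos [0.5904 0.238  0.1813] jaw 81.5 q6 -1.15 w 5.9 F [ 0.7626 -0.3583 -0.8692] xax [ 0.0014  0.0033 -1.    ] 
 SHIFT [0.0, 0.0, 0.0] TURN 0
t 14.88 pos [0.5906 0.2382 0.1815] jaw 81.5 q6 -1.15 w 5.8 F [-0.4681 -0.6184 -1.8584] xax [ 0.0019  0.0037 -1.    ] 
 SHIFT [62.5, 0.2, 1.1] TURN -0.002
```

View pics/w12.png

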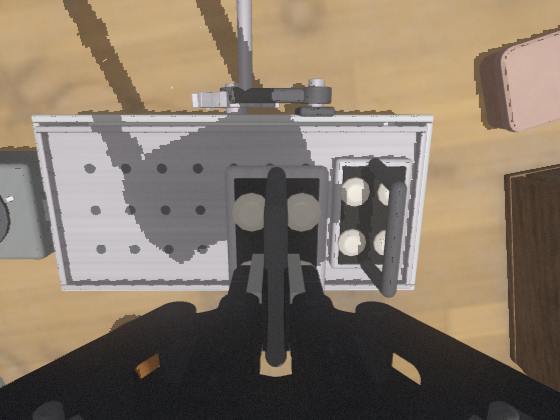

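Call:
{"op": "move_arm", "data": {
  "rows": [
    [[15,0,1],0,0],
    [[30,0,1],0,0],
    [[44,0,1],0,0],
    [[54,0,1],0,0],
    [[60,0,1],0,0],
    [[62,0,1],0,0],
    [[64,0,1],0,0],
    [[64,0,1],0,0]
  ]
}}

```text
clock: 15.55
position: [0.591, 0.2395, 0.1189]
ee_rot: [0.537, -0.461, 0.534, 0.462]
contact_force: [-0.9, 0.7, -0.0]
width: 0.0064
```

```bash
python3 - <<'E'
from h import *
settle(2); go([*bx(0,.031),.1165],81.6)
E
```

```text
t 15.65 pos [0.5915 0.2395 0.1188] jaw 81.5 q6 -1.15 w 6.1 F [-1.3637 -0.7328  3.2562] xax [ 0.0039  0.0041 -1.    ] 
 SHIFT [2.3, 0.7, -0.1] TURN -0.002
```

Call:
{"op": "move_arm", "data": {
  "rows": [
    [[0,0,0],0,25],
    [[0,0,0],0,25],
    [[0,0,0],0,25],
    [[0,0,0],0,25],
    [[-15,0,0],0,25],
    [[-40,0,0],0,25],
    [[-75,0,0],0,30],
    [[-95,0,0],0,40]
  ]
}}

```text
clock: 16.32
position: [0.5922, 0.2394, 0.2168]
ee_rot: [0.539, -0.462, 0.532, 0.461]
contact_force: [0.1, -0.4, 1.1]
width: 0.0395
```

```bash
python3 - <<'E'
from h import *
snap('w13'); go([0.41,-0.12,0.25],88)
E
```

```text
t 16.52 pos [0.5912 0.2392 0.214 ] jaw 81.5 q6 -1.15 w 40.0 F [-0.3693  1.0547 -0.8437] xax [ 0.0047  0.0043 -1.    ] 
 SHIFT [0.0, 0.0, 0.0] TURN 0
t 16.57 pos [0.5905 0.239  0.2128] jaw 81.5 q6 -1.15 w 40.1 F [-0.24   -0.2834 -0.2631] xax [ 0.0023  0.0037 -1.    ] 
 SHIFT [-38.9, 125.4, -381.5] TURN -0.113
```

View pics/w13.png

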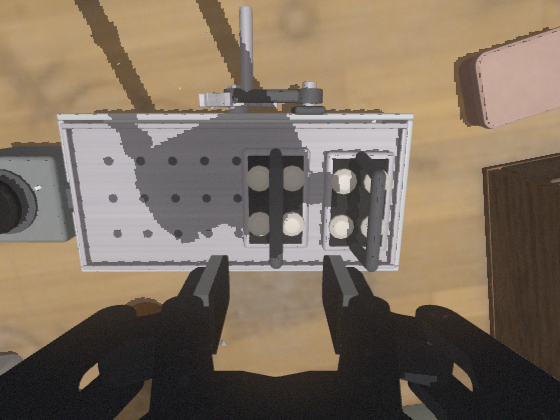

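Call:
{"op": "move_arm", "data": {
  "rows": [
    [[-5,10,-30],-0.02,40],
    [[-12,22,-68],-0.04,40],
    [[-20,35,-106],-0.06,40],
    [[-25,47,-144],-0.08,40],
    [[-30,60,-182],-0.1,40],
    [[-35,72,-220],-0.113,40],
    [[-38,85,-258],-0.113,40],
    [[-38,97,-296],-0.113,40]
  ]
}}

```text
clock: 17.23
position: [0.4489, -0.0408, 0.2485]
ee_rot: [0.51, -0.49, 0.507, 0.492]
contact_force: [1.0, -0.8, 0.4]
width: 0.0402
```

```bash
python3 - <<'E'
from h import *
settle(3); go([0.41,-0.125,0.25],88)
E
```

```text
t 17.38 pos [ 0.4489 -0.0415  0.2482] jaw 87.7 q6 -1.78 w 40.0 F [-0.3241  0.0989 -1.0453] xax [-0.0006  0.0041 -1.    ] 
 SHIFT [-2.2, 35.5, -85.0] TURN -0.006
```

Call:
{"op": "move_arm", "data": {
  "rows": [
    [[-2,12,-30],0,40],
    [[-2,25,-60],0,40],
    [[-2,33,-80],0,40],
    [[-2,35,-85],0,40]
  ]
}}

```text
clock: 17.72
position: [0.4096, -0.1261, 0.2487]
ee_rot: [0.511, -0.488, 0.51, 0.491]
contact_force: [0.1, 0.5, -0.2]
width: 0.0401
```

```bash
python3 - <<'E'
from h import *
snap('w14'); im=cv2.imread('pics/w14.png'); cv2.imwrite('pics/w14a.png',cv2.resize(im[120:290,150:400],None,fx=3.2,fy=3.2,interpolation=cv2.INTER_CUBIC))
E
```

```text
t 17.92 pos [ 0.411  -0.1237  0.2493] jaw 87.7 q6 -1.99 w 40.3 F [ 0.3859  0.0925 -0.0654] xax [-0.0011  0.0059 -1.    ] 
 SHIFT [0.0, 0.0, 0.0] TURN 0
```

View pics/w14a.png

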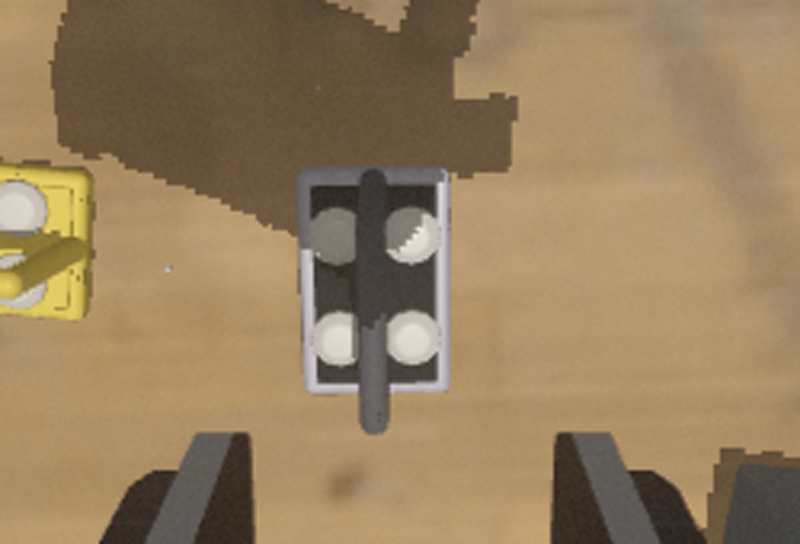

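```bash
python3 - <<'E'
from h import *
tray('w14',(150,120),3.2,[(298,170),(451,170),(449,391),(307,391)],[(372,220),(373,428)])
go([0.4438,-0.132,0.10],88)
E
```

```text
base [ 0.4439 -0.1332] ang -1.76 L 0.0782
bar [ 0.4434 -0.1336] 0.06482726868267842 -2.4201253501646027
t 17.97 pos [ 0.4111 -0.1237  0.2494] jaw 87.8 q6 -1.99 w 40.0 F [ 0.1218  0.6475 -0.457 ] xax [-0.0009  0.0055 -1.    ] 
 SHIFT [149.3, -33.2, -7.9] TURN -0.004
```

Call:
{"op": "move_arm", "data": {
  "rows": [
    [[30,-10,-3],0,40],
    [[65,-20,-6],0,40],
    [[100,-30,-9],0,40],
    [[130,-33,-9],0,40],
    [[145,-33,-9],0,40],
    [[149,-33,-9],0,40]
  ]
}}

```text
clock: 18.47
position: [0.4421, -0.1308, 0.0972]
ee_rot: [0.51, -0.487, 0.509, 0.495]
contact_force: [0.1, 0.6, 0.0]
width: 0.0402
```

```bash
python3 - <<'E'
from h import *
snap('w15'); go([0.4438,-0.1334,0.0418],88)
E
```

```text
t 18.67 pos [ 0.4447 -0.133   0.1014] jaw 87.8 q6 -1.98 w 40.1 F [-0.5558  0.4064  0.3168] xax [ 0.0012  0.0047 -1.    ] 
 SHIFT [0.0, 0.0, 0.0] TURN 0
t 18.72 pos [ 0.4449 -0.1332  0.1017] jaw 87.8 q6 -1.98 w 39.9 F [-0.3883  0.005  -0.1221] xax [ 0.002   0.0043 -1.    ] 
 SHIFT [59.9, 1.2, -0.5] TURN -0.003
```

View pics/w15.png

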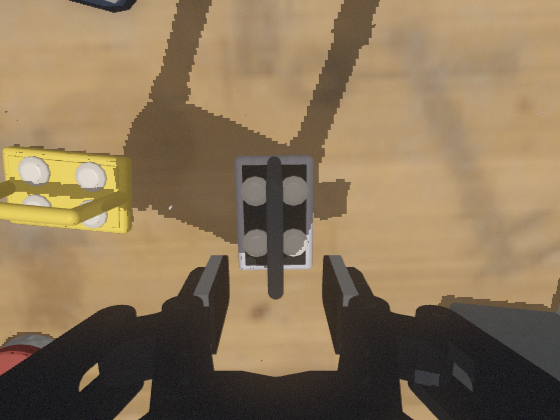

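Call:
{"op": "move_arm", "data": {
  "rows": [
    [[20,1,-1],0,40],
    [[40,1,-1],0,40],
    [[53,1,-1],0,40],
    [[60,1,-1],0,40],
    [[60,1,-1],0,40],
    [[60,1,-1],0,40]
  ]
}}

```text
clock: 19.22
position: [0.4447, -0.1342, 0.0426]
ee_rot: [0.511, -0.49, 0.508, 0.49]
contact_force: [1.3, 0.2, -0.2]
width: 0.0401
```

Call:
{"op": "move_arm", "data": {
  "rows": [
    [[0,0,0],0,0],
    [[0,0,0],0,0],
    [[0,0,0],0,0],
    [[0,0,0],0,0],
    [[0,0,0],0,0],
    [[-5,0,0],0,0],
    [[-20,0,0],0,0],
    [[-40,0,0],0,0]
  ]
}}

```text
clock: 19.88
position: [0.4428, -0.1337, 0.0818]
ee_rot: [0.511, -0.489, 0.508, 0.492]
contact_force: [-0.3, -0.1, -0.5]
width: 0.006
```

```bash
python3 - <<'E'
from h import *
settle(); go([0.46,0.0,0.20],86); go([*bx(0,-.031),.18],81.6)
E
```

```text
t 20.08 pos [ 0.4445 -0.1344  0.0826] jaw 87.8 q6 -1.98 w 5.8 F [-0.0909  0.0375 -1.6236] xax [ 0.004   0.0032 -1.    ] 
 SHIFT [-116.9, -10.8, 135.3] TURN 0.032
t 20.08 pos [ 0.4445 -0.1344  0.0826] jaw 87.8 q6 -1.98 w 5.8 F [-0.0909  0.0375 -1.6236] xax [ 0.004   0.0032 -1.    ] 
 SHIFT [-95.8, -125.5, 318.0] TURN 0.108
```

Call:
{"op": "move_arm", "data": {
  "rows": [
    [[-35,0,5],0,0],
    [[-68,-2,25],0.0,0],
    [[-100,-5,55],0.02,0],
    [[-125,-8,90],0.04,0],
    [[-138,-12,127],0.06,0],
    [[-140,-30,160],0.08,0],
    [[-140,-50,192],0.1,0],
    [[-140,-70,225],0.108,0]
  ]
}}

```text
clock: 20.75
position: [0.5223, 0.0889, 0.2229]
ee_rot: [0.537, -0.462, 0.534, 0.462]
contact_force: [0.7, -0.3, -1.7]
width: 0.0059
```

```bash
python3 - <<'E'
from h import *
settle(); go([*bx(0,-.031),.18],81.6)
E
```

```text
t 20.95 pos [0.5217 0.0879 0.2217] jaw 81.8 q6 -1.39 w 6.2 F [-0.5177 -0.9864 -1.7859] xax [-0.0001  0.0024 -1.    ] 
 SHIFT [41.9, -46.4, 97.9] TURN 0.003
```

Call:
{"op": "move_arm", "data": {
  "rows": [
    [[2,-12,25],0.003,0],
    [[10,-25,55],0.003,0],
    [[22,-38,80],0.003,0],
    [[34,-45,94],0.003,0],
    [[40,-46,98],0.003,0],
    [[40,-46,98],0.003,0]
  ]
}}

```text
clock: 21.45
position: [0.5796, 0.1776, 0.179]
ee_rot: [0.534, -0.46, 0.537, 0.464]
contact_force: [0.4, 0.1, -1.0]
width: 0.006
```

```bash
python3 - <<'E'
from h import *
snap('w16'); go([*bx(0,-.031),.118],81.6)
E
```

```text
t 21.65 pos [0.5809 0.177  0.1826] jaw 81.5 q6 -1.24 w 6.2 F [ 0.2944 -0.1039 -0.9982] xax [ 0.0002  0.0019 -1.    ] 
 SHIFT [0.0, 0.0, 0.0] TURN 0
t 21.7 pos [0.5811 0.1772 0.1828] jaw 81.5 q6 -1.24 w 5.9 F [-0.6081 -0.3163 -1.3541] xax [ 0.0009  0.0021 -1.    ] 
 SHIFT [64.8, -0.4, 1.0] TURN -0.002
```

View pics/w16.png

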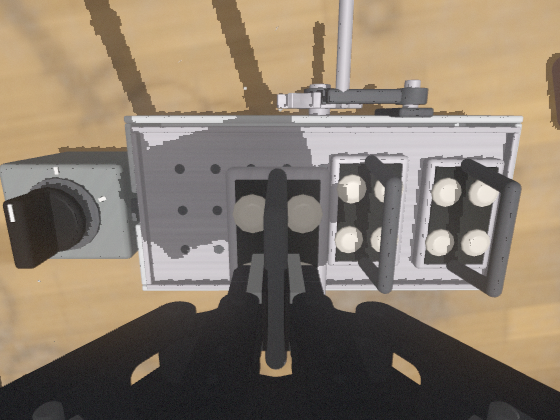

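Call:
{"op": "move_arm", "data": {
  "rows": [
    [[15,0,0],0,0],
    [[30,0,0],0,0],
    [[44,0,0],0,0],
    [[54,0,0],0,0],
    [[60,0,0],0,0],
    [[63,0,0],0,0],
    [[65,0,0],0,0],
    [[65,0,0],0,0]
  ]
}}

```text
clock: 22.37
position: [0.5814, 0.1775, 0.1185]
ee_rot: [0.537, -0.461, 0.535, 0.462]
contact_force: [-0.7, -0.6, -1.2]
width: 0.006
```

```bash
python3 - <<'E'
from h import *
settle(2); go([*bx(0,-.031),.117],81.6)
E
```

```text
t 22.47 pos [0.5818 0.1774 0.1185] jaw 81.5 q6 -1.24 w 6.3 F [ 0.3897 -0.6657 -1.0451] xax [ 0.0027  0.0022 -1.    ] 
 SHIFT [1.5, 0.3, 0.8] TURN -0.001
```

Call:
{"op": "move_arm", "data": {
  "rows": [
    [[1,0,0],0,0],
    [[2,0,0],0,0],
    [[2,0,0],0,0]
  ]
}}

```text
clock: 22.72
position: [0.582, 0.178, 0.118]
ee_rot: [0.537, -0.462, 0.534, 0.462]
contact_force: [-2.3, 0.6, 5.6]
width: 0.0059
```

```bash
python3 - <<'E'
from h import *
settle(1); st()
E
```

```text
t 22.77 pos [0.5821 0.178  0.118 ] jaw 81.5 q6 -1.24 w 5.9 F [-1.7396  1.8008  5.1024] xax [ 0.0041  0.0034 -1.    ] 
 SHIFT [0.0, 0.0, 0.0] TURN 0
```

Contact. Release and rise.

Call:
{"op": "move_arm", "data": {
  "rows": [
    [[0,0,0],0,25],
    [[0,0,0],0,25],
    [[0,0,0],0,25],
    [[0,0,0],0,25],
    [[-15,0,0],0,25],
    [[-40,0,0],0,25],
    [[-75,0,0],0,30],
    [[-95,0,0],0,60]
  ]
}}

```text
clock: 23.43
position: [0.5828, 0.1778, 0.2158]
ee_rot: [0.539, -0.462, 0.533, 0.461]
contact_force: [1.1, 0.7, 0.7]
width: 0.0405
```

```bash
python3 - <<'E'
from h import *
snap('w17'); go([0.36,0.33,0.28],0)
E
```

```text
t 23.63 pos [0.5817 0.1776 0.2131] jaw 81.5 q6 -1.24 w 60.0 F [-0.1013 -0.2834 -1.0199] xax [ 0.0048  0.0035 -1.    ] 
 SHIFT [0.0, 0.0, 0.0] TURN 0
t 23.68 pos [0.581  0.1775 0.212 ] jaw 81.5 q6 -1.24 w 60.1 F [ 0.0831  0.1051 -0.3784] xax [ 0.0025  0.0031 -1.    ] 
 SHIFT [-68.1, 241.0, 118.5] TURN 1.423
```

View pics/w17.png

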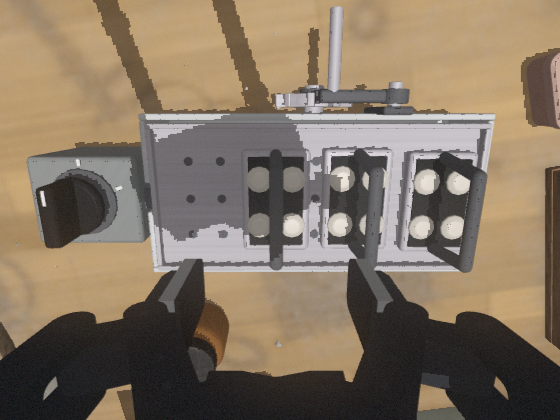

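Call:
{"op": "move_arm", "data": {
  "rows": [
    [[-20,25,15],0.12,70],
    [[-40,60,30],0.24,70],
    [[-60,95,45],0.36,70],
    [[-68,130,60],0.48,70],
    [[-68,165,75],0.6,70],
    [[-68,195,92],0.72,70],
    [[-68,222,106],0.84,70],
    [[-68,241,118],0.96,70]
  ]
}}

```text
clock: 24.35
position: [0.3566, 0.3299, 0.2783]
ee_rot: [0.688, -0.16, 0.689, 0.161]
contact_force: [0.5, 0.7, 0.3]
width: 0.0699
```

```bash
python3 - <<'E'
from h import *
settle(3); go([0.36,0.33,0.28],0)
E
```

```text
t 24.5 pos [0.3582 0.3298 0.2784] jaw 26.7 q6 0.13 w 70.0 F [ 0.3859 -0.384   0.3726] xax [ 0.0001  0.0013 -1.    ] 
 SHIFT [-1.6, -0.7, 1.7] TURN 0.467
```

Call:
{"op": "move_arm", "data": {
  "rows": [
    [[0,0,0],0.12,70],
    [[0,0,0],0.24,70],
    [[0,0,0],0.36,70],
    [[0,0,0],0.467,70],
    [[0,0,0],0.467,70]
  ]
}}

```text
clock: 24.92
position: [0.3589, 0.3288, 0.2772]
ee_rot: [0.707, 0.0, 0.708, -0.001]
contact_force: [1.0, -0.1, 0.2]
width: 0.0702
```

```bash
python3 - <<'E'
from h import *
snap('w18')
E
```

```text
t 25.12 pos [0.3586 0.3294 0.2779] jaw 0.1 q6 0.6 w 70.3 F [-0.3573  0.2627  0.3001] xax [-0.0006  0.0005 -1.    ] 
 SHIFT [0.0, 0.0, 0.0] TURN 0
```

View pics/w18.png

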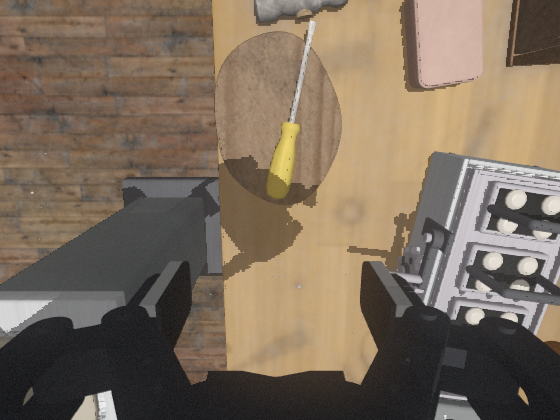

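```bash
python3 - <<'E'
from h import *
import pickle; c=pickle.load(open('pics/w18.pkl','rb'))
im=cv2.imread('pics/w18.png'); cv2.imwrite('pics/w18a.png',cv2.resize(im[0:220,210:360],None,fx=2.7,fy=2.7,interpolation=cv2.INTER_CUBIC))
d=finder.trace('driver_mid','wrist')
hsv=cv2.cvtColor(im,cv2.COLOR_BGR2HSV); m=((hsv[:,:,0]>20)&(hsv[:,:,0]<32)&(hsv[:,:,1]>150)); m[:110]=0;m[220:]=0;m[:,:250]=0;m[:,320:]=0
ys,xs=np.nonzero(m); print(ys.min(),ys.max(),xs.mean(),ys.mean(),len(xs))
for r in range(125,200,12): print(r, xs[ys==r].min(),xs[ys==r].max())
P=np.array([ray('wrist',((xs[ys==r].min()+xs[ys==r].max())/2,r),.040,c)[:2] for r in range(132,192,4)])
print(P[0],P[-1])
v=np.polyfit(P[:,1],P[:,0],1); print('dir from +y',np.degrees(np.arctan(v[0])))
e=ray('wrist',(279,198),.04,c); f=ray('wrist',(290,124),.036,c); t=ray('wrist',(312,20),.029,c)
print(e,f,t,np.linalg.norm(t[:2]-e[:2]),np.linalg.norm(f[:2]-e[:2]),np.degrees(np.arctan2(*(t-e)[:2])))
for x in d[:2]: print(x['score'],x['centre'])
E
```

```text
170 194 274.0 182.95652173913044 23Traceback (most recent call last):
  File "<stdin>", line 7, in <module>
    return umr_minimum(a, axis, None, out, keepdims, initial, where)
ValueError: zero-size array to reduction operation minimum which has no identity
```

View pics/w18a.png

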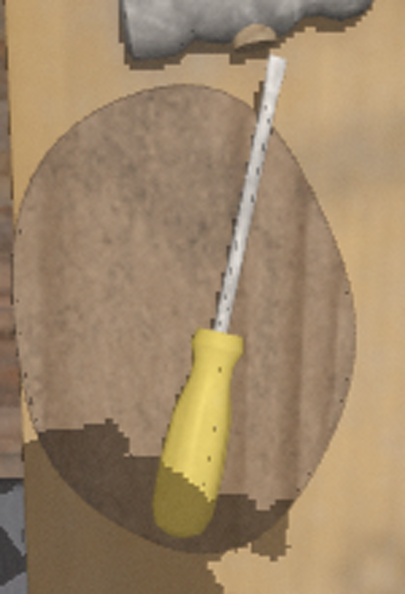

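```bash
python3 - <<'E'
from h import *
import pickle; c=pickle.load(open('pics/w18.pkl','rb'))
f=lambda p,z: ray('wrist',(210+p[0]/2.7,p[1]/2.7),z,c)
e=f((183,535),.04); h=f((218,333),.036);t=f((278,57),.029)
print(e,h,t); print(np.linalg.norm((t-e)[:2]),np.linalg.norm((h-e)[:2]),'angle from +y toward +x',np.degrees(np.arctan2(*(t-e)[:2])),np.degrees(np.arctan2(*(h-e)[:2])))
# handle widths
for y,a,b in [(480,158,220),(420,167,229),(380,180,235)]: print(f((a,y),.04),f((b,y),.04),((f((a,y),.04)+f((b,y),.04))/2)[:2])
E
```

```text
[0.3604 0.3059 0.04  ] [0.3737 0.3848 0.036 ] [0.3947 0.4827 0.029 ]
0.18010043858994934 0.08008708641528631 angle from +y toward +x 10.989859645194752 9.564204432816448
[0.3504 0.3283 0.04  ] [0.375  0.3283 0.04  ] [0.3627 0.3283]
[0.354  0.3519 0.04  ] [0.3782 0.352  0.04  ] [0.3661 0.352 ]
[0.359  0.3673 0.04  ] [0.3803 0.3673 0.04  ] [0.3697 0.3673]
```

```bash
python3 - <<'E'
from h import *
settle(1);go([.3672,.350,.10],-10.5)
E
```

```text
t 25.27 pos [0.3583 0.3297 0.2783] jaw 0.0 q6 0.6 w 70.1 F [ 0.0843 -0.3579 -0.1556] xax [-0.     0.001 -1.   ] 
 SHIFT [178.3, 20.2, 8.9] TURN 0.184
```

Call:
{"op": "move_arm", "data": {
  "rows": [
    [[30,5,2],0.05,60],
    [[65,10,4],0.12,60],
    [[100,15,6],0.184,60],
    [[135,20,9],0.184,60],
    [[160,20,9],0.184,60],
    [[173,20,9],0.184,60],
    [[178,20,9],0.184,60]
  ]
}}

```text
clock: 25.85
position: [0.3658, 0.3488, 0.0977]
ee_rot: [0.703, 0.063, 0.706, -0.065]
contact_force: [-0.6, -0.1, -0.3]
width: 0.0601
```

```bash
python3 - <<'E'
from h import *
snap('w19');go([.3672,.350,.0290],-10.5)
E
```

```text
t 26.05 pos [0.3681 0.3504 0.1014] jaw -10.5 q6 0.81 w 59.7 F [0.2116 0.1323 0.0892] xax [ 0.0018  0.0023 -1.    ] 
 SHIFT [0.0, 0.0, 0.0] TURN 0
t 26.1 pos [0.3683 0.3505 0.1017] jaw -10.5 q6 0.81 w 60.0 F [-0.4172 -0.0179  0.3574] xax [ 0.0023  0.0027 -1.    ] 
 SHIFT [72.7, -0.9, -1.1] TURN 0.0
```

View pics/w19.png

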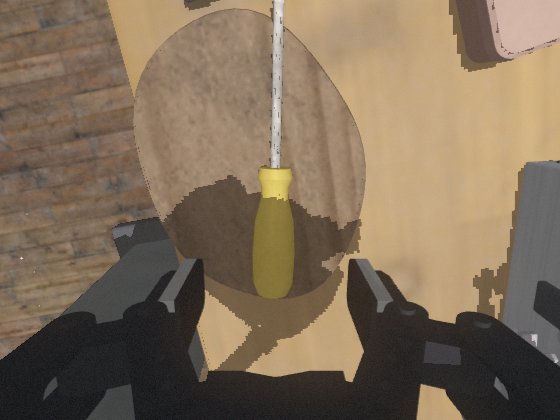

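Call:
{"op": "move_arm", "data": {
  "rows": [
    [[20,-1,-1],0,55],
    [[40,-1,-1],0,55],
    [[55,-1,-1],0,55],
    [[65,-1,-1],0,55],
    [[70,-1,-1],0,55],
    [[72,-1,-1],0,55],
    [[72,-1,-1],0,55]
  ]
}}

```text
clock: 26.68
position: [0.3677, 0.3502, 0.0301]
ee_rot: [0.705, 0.066, 0.703, -0.063]
contact_force: [-0.1, -0.0, -0.5]
width: 0.055
```

```bash
python3 - <<'E'
from h import *
snap('w20')
E
```

```text
t 26.88 pos [0.3679 0.3504 0.0305] jaw -10.5 q6 0.81 w 54.9 F [-0.1359  0.0543  0.8689] xax [ 0.0038  0.0038 -1.    ] 
 SHIFT [0.0, 0.0, 0.0] TURN 0
```

View pics/w20.png

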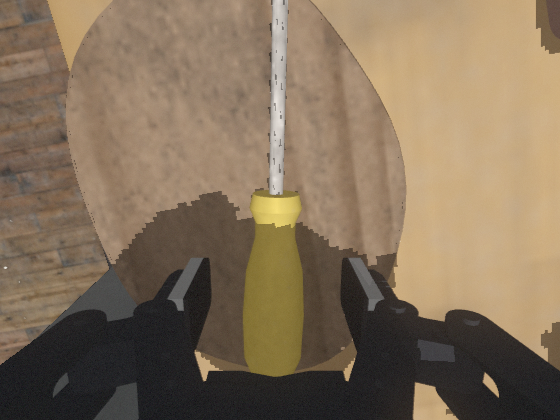

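Call:
{"op": "move_arm", "data": {
  "rows": [
    [[1,0,0],0,0],
    [[1,0,0],0,0],
    [[1,0,0],0,0],
    [[1,0,0],0,0],
    [[1,0,0],0,0],
    [[1,0,0],0,0],
    [[1,0,0],0,0]
  ],
  "force": 100
}}

```text
clock: 27.52
position: [0.3679, 0.3504, 0.03]
ee_rot: [0.705, 0.066, 0.703, -0.063]
contact_force: [-1.3, -1.1, 5.3]
width: 0.0201
```

```bash
python3 - <<'E'
from h import *
snap('w21')
E
```

```text
t 27.72 pos [0.368  0.3504 0.03  ] jaw -10.5 q6 0.81 w 19.9 F [-1.4718 -0.8629  4.7038] xax [ 0.0042  0.0039 -1.    ] 
 SHIFT [0.0, 0.0, 0.0] TURN 0
```

Call:
{"op": "move_arm", "data": {
  "rows": [
    [[-5,0,0],0,0],
    [[-15,0,0],0,0],
    [[-30,0,0],0,0],
    [[-50,0,0],0,0],
    [[-70,0,0],0,0],
    [[-85,0,0],0,0],
    [[-90,0,0],0,0],
    [[-90,0,0],0,0]
  ]
}}

```text
clock: 28.43
position: [0.3684, 0.3507, 0.1218]
ee_rot: [0.707, 0.067, 0.702, -0.062]
contact_force: [0.7, 0.1, -0.9]
width: 0.0197
```

```bash
python3 - <<'E'
from h import *
snap('w22'); pic('scene','s22',(120,180,320,320),4)
E
```

```text
t 28.63 pos [0.3668 0.3494 0.119 ] jaw -10.5 q6 0.81 w 20.1 F [ 0.4874 -0.1783 -1.511 ] xax [ 0.0023  0.0025 -1.    ] 
 SHIFT [0.0, 0.0, 0.0] TURN 0
```

View pics/w22.png

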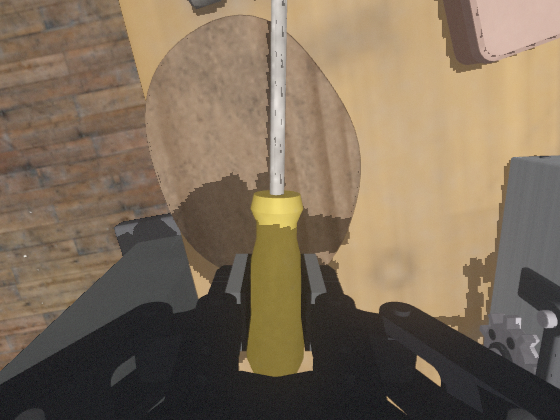

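View pics/s22.png

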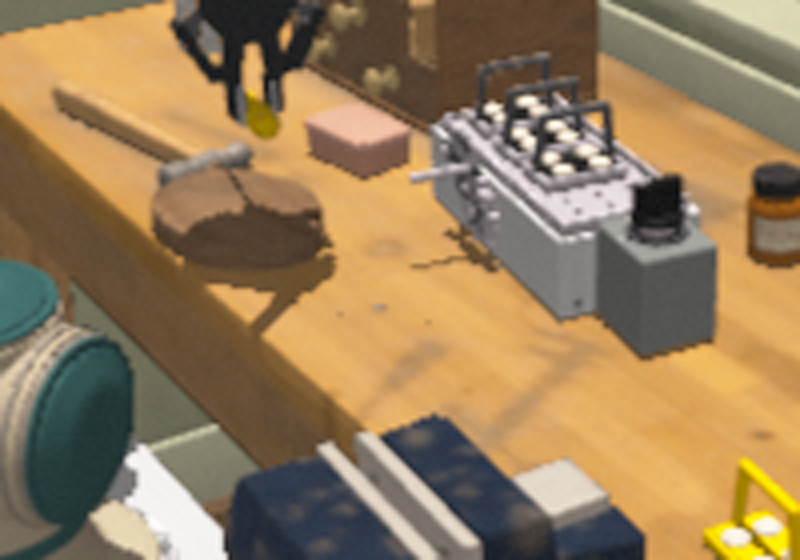

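```bash
python3 - <<'E'
from h import *
P1=bx(-.118,-.165);P2=bx(-.118,-.085);print(P1,P2,bx(-.118,.01)); go([.375,.07,.10],-8.4)
E
```

```text
[0.4454 0.0629] [0.457 0.142] [0.4709 0.236 ]
t 28.73 pos [0.367  0.3496 0.119 ] jaw -10.5 q6 0.81 w 19.8 F [-0.0048  0.77   -0.4091] xax [ 0.0023  0.0026 -1.    ] 
 SHIFT [18.3, -273.5, 58.7] TURN -0.036
```

Call:
{"op": "move_arm", "data": {
  "rows": [
    [[2,-25,5],-0.01,0],
    [[5,-60,13],-0.02,0],
    [[8,-98,21],-0.03,0],
    [[10,-136,29],-0.036,0],
    [[12,-174,37],-0.036,0],
    [[14,-210,45],-0.036,0],
    [[17,-242,52],-0.036,0],
    [[18,-265,57],-0.036,0]
  ]
}}

```text
clock: 29.4
position: [0.3739, 0.0763, 0.0996]
ee_rot: [0.705, 0.053, 0.705, -0.052]
contact_force: [1.2, 0.9, -1.8]
width: 0.0199
```

```bash
python3 - <<'E'
from h import *
settle(); go([*bx(-.118,-.165),.056],-8.4)
E
```

```text
t 29.6 pos [0.3747 0.0783 0.1   ] jaw -8.6 q6 0.17 w 20.2 F [-0.3726  0.8886 -1.1521] xax [ 0.0015  0.003  -1.    ] 
 SHIFT [44.0, -4.9, 72.1] TURN -0.003
```

Call:
{"op": "move_arm", "data": {
  "rows": [
    [[12,-1,20],0,0],
    [[26,-3,42],0,0],
    [[37,-5,60],0,0],
    [[42,-5,70],0,0],
    [[44,-5,72],0,0],
    [[44,-5,72],0,0]
  ]
}}

```text
clock: 30.1
position: [0.4448, 0.0637, 0.0554]
ee_rot: [0.705, 0.054, 0.705, -0.051]
contact_force: [-0.5, 0.9, -0.1]
width: 0.0198
```

```bash
python3 - <<'E'
from h import *
snap('w23'); pic('scene','s23',(160,180,320,300),5)
E
```

```text
t 30.3 pos [0.4442 0.0633 0.0564] jaw -8.5 q6 0.13 w 20.0 F [ 0.3144  0.2311 -0.5942] xax [ 0.0012  0.0032 -1.    ] 
 SHIFT [0.0, 0.0, 0.0] TURN 0
```

View pics/w23.png

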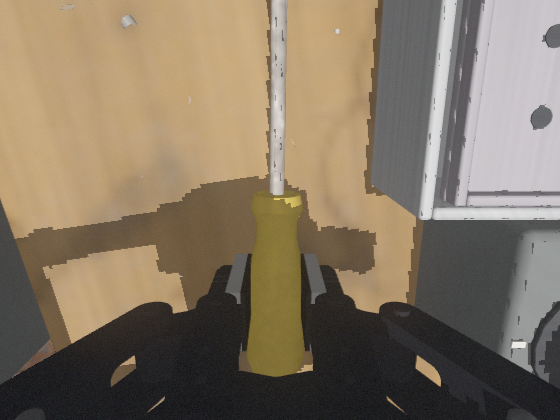

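View pics/s23.png

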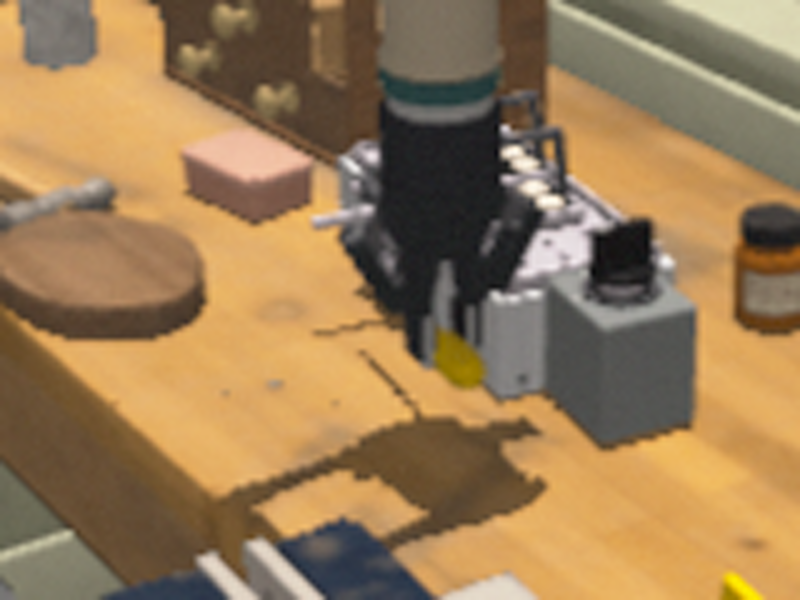

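```bash
python3 - <<'E'
from h import *
go([*bx(-.118,-.085),.057],-8.4)
E
```

```text
t 30.4 pos [0.4446 0.0631 0.0565] jaw -8.5 q6 0.13 w 19.7 F [ 1.1371 -0.3412 -0.8558] xax [ 0.0019  0.0031 -1.    ] 
 SHIFT [-0.2, 79.9, 0.6] TURN -0.002
```

Call:
{"op": "move_arm", "data": {
  "rows": [
    [[0,12,0],0,0],
    [[0,28,0],0,0],
    [[0,46,0],0,0],
    [[0,62,0],0,0],
    [[0,74,0],0,0],
    [[0,80,0],0,0],
    [[0,80,0],0,0]
  ]
}}

```text
clock: 30.98
position: [0.4566, 0.1431, 0.0571]
ee_rot: [0.706, 0.053, 0.704, -0.051]
contact_force: [0.4, 0.3, -0.8]
width: 0.0198
```

```bash
python3 - <<'E'
from h import *
snap('w24'); pic('scene','s24',(160,160,320,280),5)
E
```

```text
t 31.18 pos [0.4561 0.1416 0.0568] jaw -8.6 q6 0.3 w 19.9 F [-0.4136 -0.5583 -0.6205] xax [ 0.0015  0.0026 -1.    ] 
 SHIFT [0.0, 0.0, 0.0] TURN 0
```

View pics/w24.png

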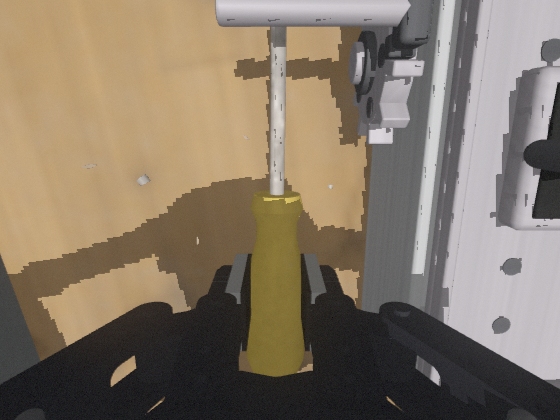

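View pics/s24.png

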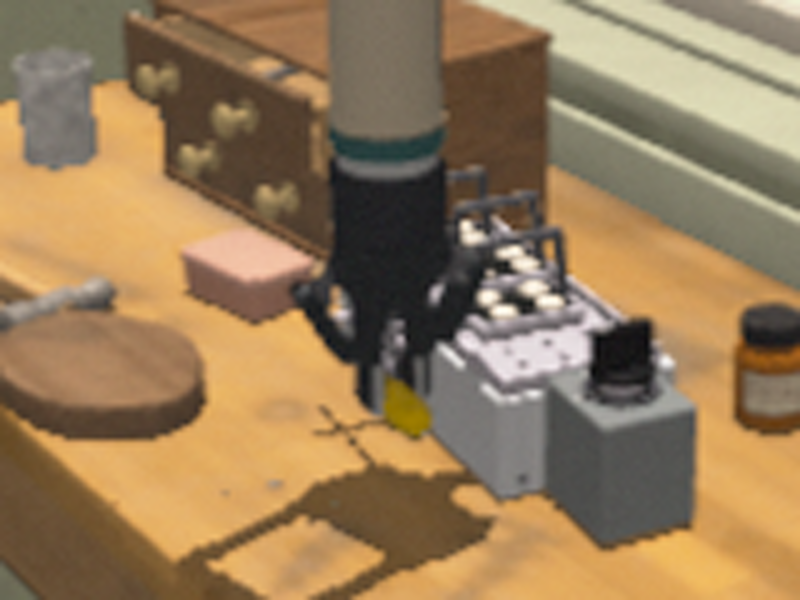

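Call:
{"op": "move_arm", "data": {
  "rows": [
    [[-6,0,0],0,0],
    [[-12,0,0],0,0],
    [[-17,0,0],0,0],
    [[-22,0,0],0,0],
    [[-27,0,0],0,0],
    [[-32,0,0],0,0],
    [[-37,0,0],0,0],
    [[-42,0,0],0,0]
  ]
}}

```text
clock: 31.95
position: [0.4562, 0.1416, 0.0993]
ee_rot: [0.706, 0.054, 0.705, -0.052]
contact_force: [0.5, 1.1, -2.4]
width: 0.0199
```

```bash
python3 - <<'E'
from h import *
snap('w25'); pic('top','t25',(160,160,320,280),5)
E
```

```text
t 32.15 pos [0.4564 0.1414 0.099 ] jaw -8.6 q6 0.3 w 20.0 F [-0.605   0.8576 -0.5876] xax [ 0.0022  0.0028 -1.    ] 
 SHIFT [0.0, 0.0, 0.0] TURN 0
```

View pics/w25.png

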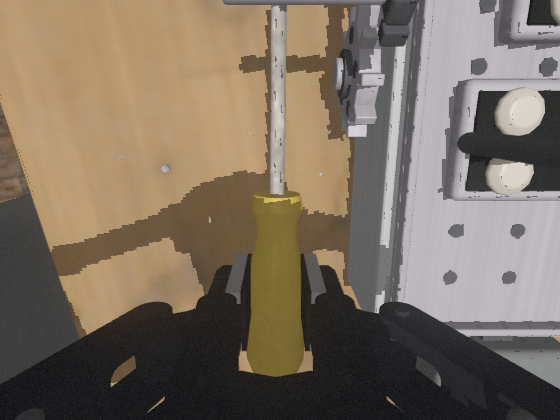

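Pawl is rising with the shaft (pin now at row 0). Continue another 15 mm.

Call:
{"op": "move_arm", "data": {
  "rows": [
    [[-4,1,0],0,0],
    [[-8,2,0],0,0],
    [[-12,3,0],0,0],
    [[-15,4,0],0,0],
    [[-15,4,0],0,0],
    [[-15,4,0],0,0]
  ]
}}

```text
clock: 32.75
position: [0.4566, 0.1454, 0.1137]
ee_rot: [0.706, 0.054, 0.705, -0.052]
contact_force: [0.2, 0.7, -4.8]
width: 0.0201
```

```bash
python3 - <<'E'
from h import *
snap('w26'); pic('scene','s26',(160,160,320,280),5)
E
```

```text
t 32.95 pos [0.4566 0.1453 0.1136] jaw -8.6 q6 0.31 w 20.1 F [ 1.0618  2.1168 -3.3288] xax [ 0.0011  0.0027 -1.    ] 
 SHIFT [0.0, 0.0, 0.0] TURN 0
```

View pics/w26.png

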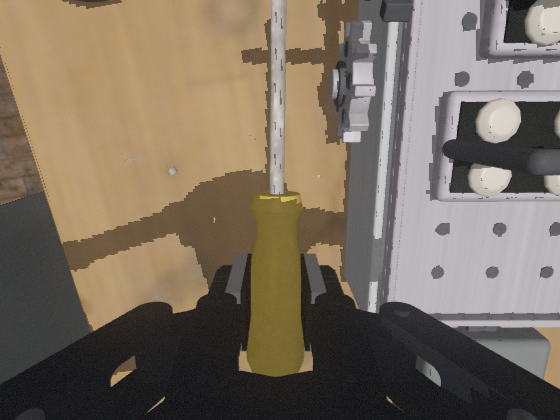

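View pics/s26.png

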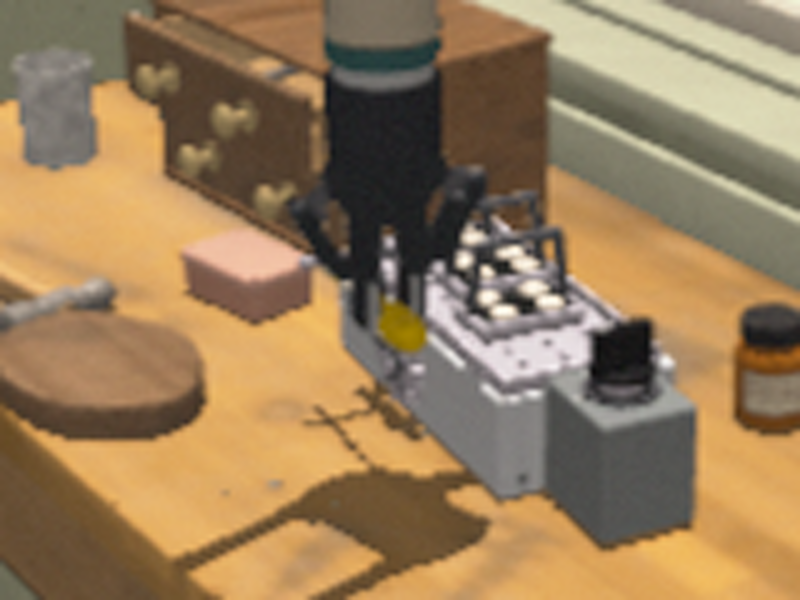

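Call:
{"op": "move_arm", "data": {
  "rows": [
    [[8,-2,0],0,0],
    [[18,-10,0],0,0],
    [[25,-25,0],0,0],
    [[25,-45,0],0,0],
    [[25,-68,0],0,0],
    [[25,-88,0],0,0],
    [[25,-100,0],0,0],
    [[25,-105,0],0,0]
  ]
}}

```text
clock: 33.72
position: [0.4409, 0.0397, 0.0883]
ee_rot: [0.706, 0.054, 0.705, -0.053]
contact_force: [-0.1, 0.4, -1.1]
width: 0.02
```

```bash
python3 - <<'E'
from h import *
snap('w27'); pic('scene','s27',(160,160,320,280),5)
go([.375,.08,.12],-10.5)
E
```

```text
t 33.92 pos [0.4412 0.0418 0.0883] jaw -8.6 q6 0.08 w 19.6 F [ 0.2422 -0.2281 -1.7812] xax [ 0.0016  0.003  -1.    ] 
 SHIFT [0.0, 0.0, 0.0] TURN 0
t 34.02 pos [0.4412 0.0421 0.0883] jaw -8.5 q6 0.08 w 19.8 F [ 0.6565 -0.0186 -1.4063] xax [ 0.0015  0.0029 -1.    ] 
 SHIFT [-31.7, 27.8, -71.1] TURN 0.034
```

View pics/s27.png

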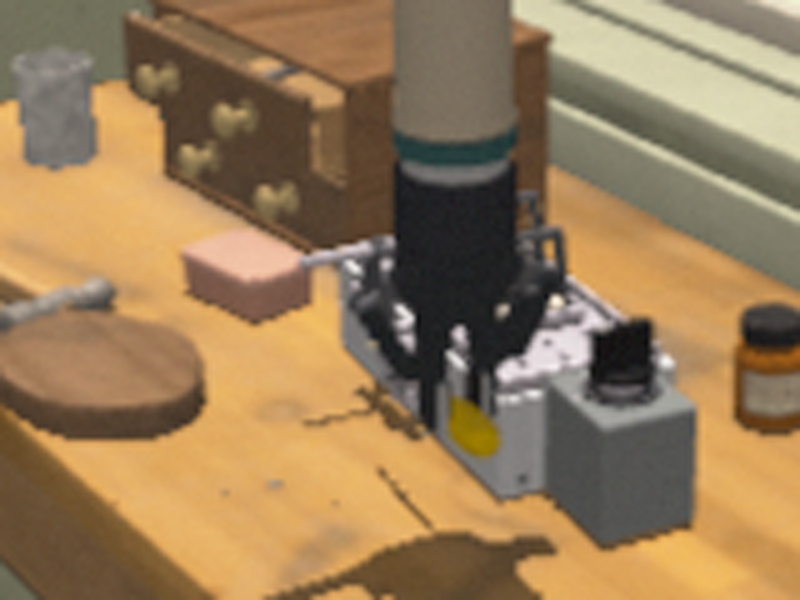

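View pics/w27.png

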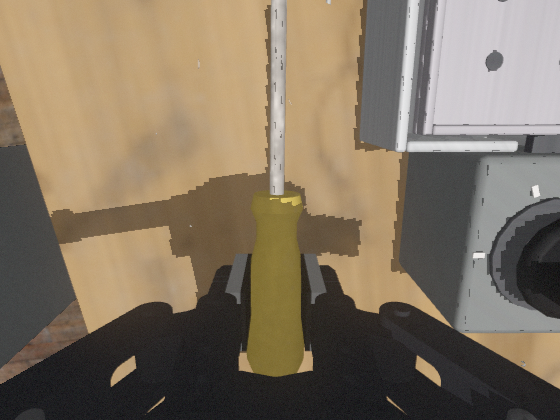

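```bash
python3 - <<'E'
from h import *
for a in (0,.6,.8,.9,1.0,1.1,1.2):
    yy=.055-.045*np.cos(a+.022); zz=.081+.045*np.sin(a+.022)
    p=proj('scene',[*bx(-.136,yy),zz]); print(a,(p-[160,160])*5)
E
```

```text
0 [309.713  321.9481]
0.6 [303.7208 283.6128]
0.8 [300.089  271.4126]
0.9 [298.0435 265.7226]
1.0 [295.874  260.3868]
1.1 [293.6042 255.4607]
1.2 [291.2583 250.9948]
```

Call:
{"op": "move_arm", "data": {
  "rows": [
    [[-8,7,-18],0.01,0],
    [[-18,15,-40],0.02,0],
    [[-27,23,-60],0.034,0],
    [[-32,40,-73],0.034,0],
    [[-32,70,-78],0.034,0],
    [[-32,105,-84],0.034,0],
    [[-32,140,-89],0.034,0],
    [[-32,175,-95],0.034,0]
  ]
}}

```text
clock: 34.68
position: [0.3729, 0.2315, 0.1211]
ee_rot: [0.705, 0.066, 0.703, -0.063]
contact_force: [0.8, -0.9, -0.1]
width: 0.0202
```

```bash
python3 - <<'E'
from h import *
settle(); go([.368,.3504,.11],-10.5)
E
```

```text
t 34.88 pos [0.3726 0.2304 0.1206] jaw -10.3 q6 0.57 w 19.7 F [ 0.2701  0.1756 -0.8094] xax [ 0.001   0.0024 -1.    ] 
 SHIFT [10.9, 117.3, -25.9] TURN 0.004
```

Call:
{"op": "move_arm", "data": {
  "rows": [
    [[1,20,-4],0.004,0],
    [[3,48,-10],0.004,0],
    [[6,76,-17],0.004,0],
    [[9,100,-22],0.004,0],
    [[11,113,-26],0.004,0],
    [[11,117,-26],0.004,0],
    [[11,117,-26],0.004,0]
  ]
}}

```text
clock: 35.47
position: [0.3679, 0.3496, 0.1096]
ee_rot: [0.704, 0.065, 0.704, -0.064]
contact_force: [0.3, -0.8, -0.8]
width: 0.0199
```

```bash
python3 - <<'E'
from h import *
snap('w28'); go([.368,.3504,.031],-10.5)
E
```

```text
t 35.67 pos [0.3678 0.3487 0.11  ] jaw -10.6 q6 0.8 w 19.9 F [ 0.6956 -0.3667 -0.0763] xax [ 0.0007  0.0016 -1.    ] 
 SHIFT [0.0, 0.0, 0.0] TURN 0
t 35.72 pos [0.3679 0.3489 0.11  ] jaw -10.6 q6 0.8 w 19.7 F [ 0.5176  0.573  -0.6123] xax [ 0.0009  0.0018 -1.    ] 
 SHIFT [79.0, 1.4, -0.2] TURN -0.001
```

View pics/w28.png

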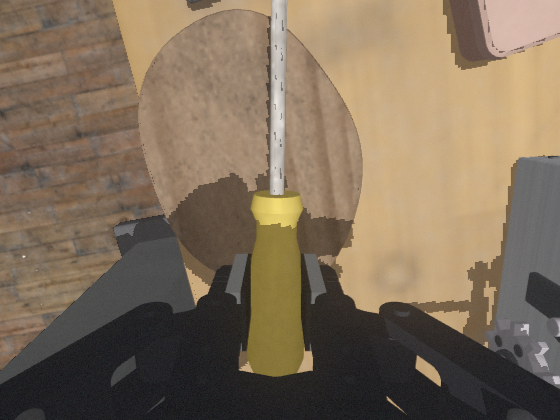

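Call:
{"op": "move_arm", "data": {
  "rows": [
    [[18,1,0],0,0],
    [[38,1,0],0,0],
    [[56,1,0],0,0],
    [[68,1,0],0,0],
    [[75,1,0],0,0],
    [[78,1,0],0,0],
    [[80,1,0],0,0],
    [[80,1,0],0,0]
  ]
}}

```text
clock: 36.38
position: [0.3686, 0.35, 0.0305]
ee_rot: [0.705, 0.066, 0.704, -0.064]
contact_force: [-0.2, 0.3, -0.8]
width: 0.02
```

```bash
python3 - <<'E'
from h import *
settle(2); st()
E
```

```text
t 36.48 pos [0.3688 0.3503 0.0308] jaw -10.6 q6 0.81 w 19.3 F [ 0.0163  0.1296 -0.7061] xax [ 0.0023  0.0029 -1.    ] 
 SHIFT [0.0, 0.0, 0.0] TURN 0
```

Call:
{"op": "move_arm", "data": {
  "rows": [
    [[1,0,0],0,0],
    [[1,0,0],0,0],
    [[1,0,0],0,20],
    [[1,0,0],0,26],
    [[1,0,0],0,35],
    [[1,0,0],0,45],
    [[1,0,0],0,55],
    [[1,0,0],0,55]
  ]
}}

```text
clock: 37.15
position: [0.3688, 0.3504, 0.0298]
ee_rot: [0.705, 0.066, 0.703, -0.064]
contact_force: [0.2, -0.1, -0.0]
width: 0.0548
```

Call:
{"op": "move_arm", "data": {
  "rows": [
    [[-5,0,0],0,55],
    [[-20,0,0],0,55],
    [[-45,0,0],0,55],
    [[-80,0,0],0,55],
    [[-115,0,0],0,55],
    [[-140,0,0],0,55],
    [[-150,0,0],0,55]
  ]
}}

```text
clock: 37.73
position: [0.3702, 0.3513, 0.1843]
ee_rot: [0.707, 0.068, 0.701, -0.062]
contact_force: [0.3, -0.0, 0.3]
width: 0.0549
```

```bash
python3 - <<'E'
from h import *
snap('w29'); go([.50,.12,.26],45); go([*bx(0,-.179),.20],81.6)
E
```

```text
t 37.93 pos [0.3677 0.3493 0.1787] jaw -10.6 q6 0.81 w 54.9 F [ 0.5292 -0.5662 -0.1813] xax [ 0.0007  0.0017 -1.    ] 
 SHIFT [0.0, 0.0, 0.0] TURN 0
t 37.98 pos [0.3673 0.3491 0.178 ] jaw -10.6 q6 0.81 w 54.9 F [ 0.6051 -0.0645  0.5086] xax [-0.0005  0.0008 -1.    ] 
 SHIFT [-82.2, -200.8, 172.4] TURN -0.97
t 37.98 pos [0.3673 0.3491 0.178 ] jaw -10.6 q6 0.81 w 54.9 F [ 0.6051 -0.0645  0.5086] xax [-0.0005  0.0008 -1.    ] 
 SHIFT [-22.3, -276.5, 247.6] TURN 1.533
```

View pics/w29.png

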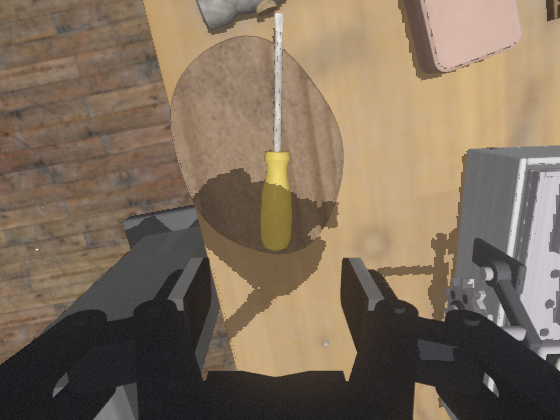

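Call:
{"op": "move_arm", "data": {
  "rows": [
    [[-20,-20,15],-0.12,40],
    [[-45,-45,40],-0.24,40],
    [[-65,-75,65],-0.36,40],
    [[-80,-105,90],-0.48,40],
    [[-82,-135,115],-0.6,40],
    [[-82,-165,140],-0.72,40],
    [[-82,-195,165],-0.84,40],
    [[-82,-220,185],-0.96,40]
  ]
}}

```text
clock: 38.65
position: [0.503, 0.1081, 0.2576]
ee_rot: [0.659, -0.252, 0.662, 0.253]
contact_force: [1.3, 0.3, -0.1]
width: 0.0403
```

```bash
python3 - <<'E'
from h import *
settle(); go([.535,.035,.25],81.6); print(bx(0,-.179))
E
```

```text
t 38.85 pos [0.5026 0.1089 0.2574] jaw 41.3 q6 -0.64 w 39.8 F [-0.2714  0.9864 -0.3708] xax [-0.0055  0.0011 -1.    ] 
 SHIFT [7.2, -76.9, -24.5] TURN -0.703
[0.5601 0.0318]
```

Call:
{"op": "move_arm", "data": {
  "rows": [
    [[1,-14,-5],-0.12,40],
    [[3,-28,-9],-0.24,40],
    [[5,-42,-14],-0.36,40],
    [[7,-56,-19],-0.48,40],
    [[7,-68,-23],-0.6,40],
    [[7,-77,-25],-0.703,40],
    [[7,-77,-25],-0.703,40]
  ]
}}

```text
clock: 39.43
position: [0.5344, 0.0349, 0.2489]
ee_rot: [0.533, -0.46, 0.537, 0.464]
contact_force: [-0.1, -0.3, -0.3]
width: 0.0399
```

```bash
python3 - <<'E'
from h import *
snap('w30'); pic('scene','s30',(160,160,360,310),4)
E
```

```text
t 39.63 pos [0.5339 0.036  0.2497] jaw 81.6 q6 -1.49 w 39.9 F [-0.2148 -0.6048 -0.6752] xax [-0.0068  0.0018 -1.    ] 
 SHIFT [0.0, 0.0, 0.0] TURN 0
```

View pics/w30.png

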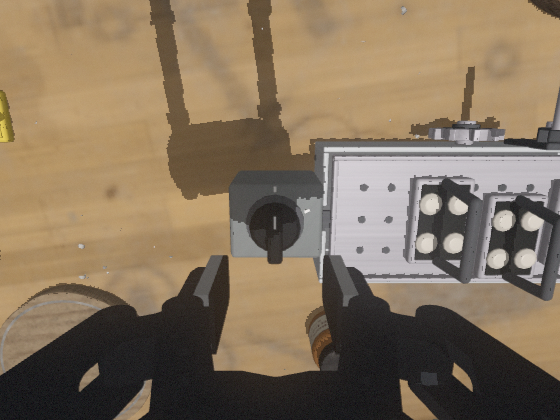

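View pics/s30.png

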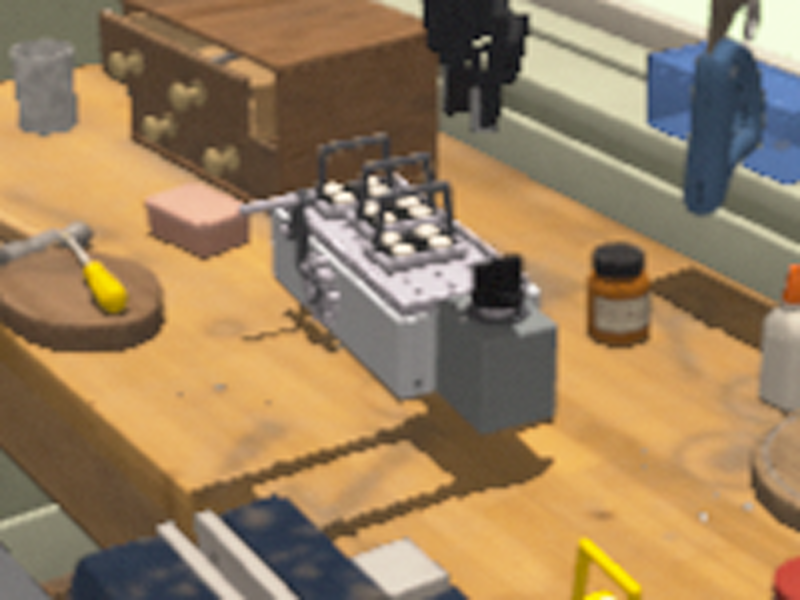

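```bash
python3 - <<'E'
from h import *
import pickle; c=pickle.load(open('pics/w30.pkl','rb'))
print(ray('wrist',(275,225),.104,c), proj('wrist',[*bx(0,-.179),.104],c),proj('wrist',[*bx(-.021,-.179),.132],c),proj('wrist',[*bx(.021,-.179),.132],c))
go([*bx(0,-.179),.150],81.6)
E
```

```text
[0.5559 0.0314 0.104 ] [276.2343 229.5955] [276.3351 214.4815] [276.355  266.1248]
t 39.73 pos [0.5341 0.0356 0.2501] jaw 81.6 q6 -1.49 w 39.9 F [ 0.0015  0.2591 -0.2549] xax [-0.006   0.0015 -1.    ] 
 SHIFT [99.9, -26.8, -0.0] TURN 0.0
```

Call:
{"op": "move_arm", "data": {
  "rows": [
    [[15,-5,0],0,40],
    [[35,-12,0],0,40],
    [[60,-19,-1],0,40],
    [[82,-24,-1],0,40],
    [[95,-25,-1],0,40],
    [[100,-25,-1],0,40],
    [[100,-25,-1],0,40]
  ]
}}

```text
clock: 40.32
position: [0.557, 0.0316, 0.1486]
ee_rot: [0.533, -0.459, 0.537, 0.465]
contact_force: [-0.4, -0.1, -0.1]
width: 0.0402
```

```bash
python3 - <<'E'
from h import *
snap('w31'); go([.5585,.0315,.109],81.6)
E
```

```text
t 40.52 pos [0.5589 0.0313 0.1513] jaw 81.6 q6 -1.49 w 39.9 F [-0.1007  0.0121  0.1539] xax [-0.0034  0.0014 -1.    ] 
 SHIFT [0.0, 0.0, 0.0] TURN 0
t 40.57 pos [0.5588 0.0312 0.1512] jaw 81.6 q6 -1.49 w 39.6 F [ 0.4696 -0.1366 -0.7142] xax [-0.0034  0.0014 -1.    ] 
 SHIFT [42.2, 0.2, 0.2] TURN 0.0
```

View pics/w31.png

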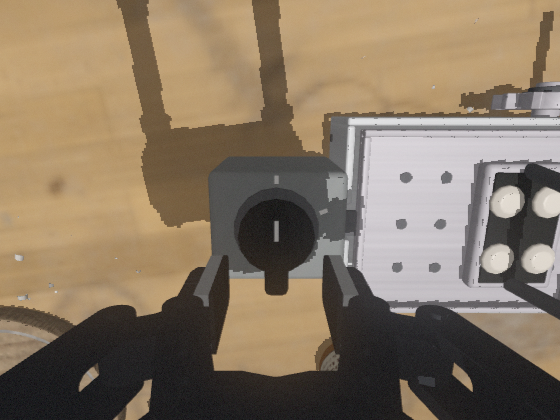

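Call:
{"op": "move_arm", "data": {
  "rows": [
    [[12,0,0],0,40],
    [[25,0,0],0,40],
    [[35,0,0],0,40],
    [[40,0,0],0,40],
    [[42,0,0],0,40],
    [[42,0,0],0,40],
    [[42,0,0],0,40]
  ],
  "force": 80
}}

```text
clock: 41.15
position: [0.5591, 0.0312, 0.1097]
ee_rot: [0.535, -0.461, 0.536, 0.463]
contact_force: [-0.2, 0.3, 0.0]
width: 0.0401
```

Call:
{"op": "move_arm", "data": {
  "rows": [
    [[0,0,0],0,0],
    [[0,0,0],0,0],
    [[0,0,0],0,0],
    [[0,0,0],0,0],
    [[0,0,0],0,0],
    [[0,0,0],0,0]
  ]
}}

```text
clock: 41.65
position: [0.5596, 0.0315, 0.1102]
ee_rot: [0.535, -0.461, 0.535, 0.463]
contact_force: [0.5, 1.2, 2.6]
width: 0.0103
```

```bash
python3 - <<'E'
from h import *
snap('w32')
E
```

```text
t 41.85 pos [0.5596 0.0314 0.11  ] jaw 81.6 q6 -1.49 w 10.3 F [1.2718 1.4572 3.91  ] xax [-0.0014  0.0016 -1.    ] 
 SHIFT [0.0, 0.0, 0.0] TURN 0
```

View pics/w32.png

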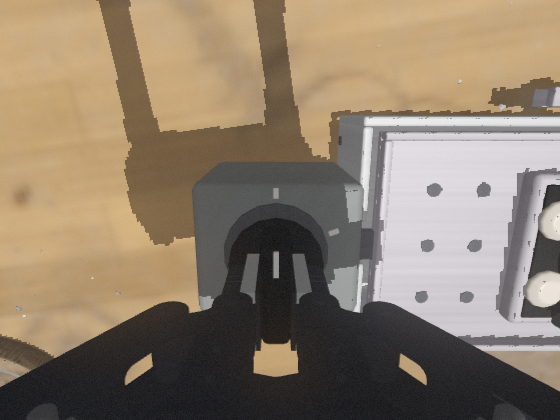

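Call:
{"op": "move_arm", "data": {
  "rows": [
    [[2,0,0],0,0],
    [[4,0,0],0,0],
    [[6,0,0],0,0],
    [[8,0,0],0,0],
    [[9,0,0],0,0],
    [[9,0,0],0,0]
  ]
}}

```text
clock: 42.4
position: [0.5597, 0.0314, 0.1024]
ee_rot: [0.535, -0.462, 0.535, 0.463]
contact_force: [-2.1, 1.1, 14.4]
width: 0.0105
```

```bash
python3 - <<'E'
from h import *
settle(2);st()
E
```

```text
t 42.5 pos [0.5596 0.0314 0.1024] jaw 81.6 q6 -1.49 w 10.2 F [-1.8777  1.965  12.8129] xax [-0.0006  0.0015 -1.    ] 
 SHIFT [0.0, 0.0, 0.0] TURN 0
```

Call:
{"op": "move_arm", "data": {
  "rows": [
    [[1,0,0],0.06,0],
    [[1,0,0],0.14,0],
    [[1,0,0],0.22,0],
    [[1,0,0],0.3,0],
    [[1,0,0],0.38,0],
    [[1,0,0],0.46,0],
    [[1,0,0],0.54,0],
    [[1,0,0],0.6,0]
  ]
}}

```text
clock: 43.17
position: [0.5596, 0.0315, 0.1024]
ee_rot: [0.649, -0.282, 0.648, 0.283]
contact_force: [-2.2, 2.0, 11.1]
width: 0.0104
```

```bash
python3 - <<'E'
from h import *
snap('w33'); print(manip.get_state()['moment'])
E
```

```text
t 43.37 pos [0.5596 0.0315 0.1024] jaw 47.2 q6 -0.89 w 10.3 F [-1.5814  1.7033 10.9948] xax [-0.0001  0.0016 -1.    ] 
 SHIFT [0.0, 0.0, 0.0] TURN 0
[ 0.255   0.3083 -0.0147]
```

View pics/w33.png

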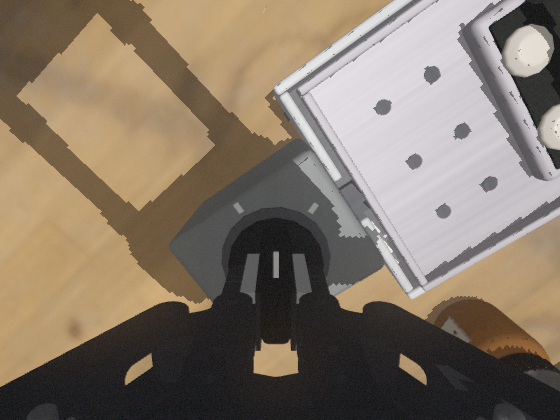

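Call:
{"op": "move_arm", "data": {
  "rows": [
    [[1,0,0],0.08,0],
    [[1,0,0],0.16,0],
    [[1,0,0],0.24,0],
    [[1,0,0],0.32,0],
    [[1,0,0],0.4,0],
    [[1,0,0],0.48,0],
    [[1,0,0],0.56,0],
    [[1,0,0],0.62,0]
  ]
}}

```text
clock: 44.08
position: [0.5597, 0.0316, 0.1025]
ee_rot: [0.704, -0.07, 0.703, 0.072]
contact_force: [-1.2, 1.1, 10.9]
width: 0.0105
```

```bash
python3 - <<'E'
from h import *
snap('w34'); print(manip.get_state()['moment']); pic('scene','s34',(160,160,360,310),4)
E
```

```text
t 44.28 pos [0.5597 0.0316 0.1025] jaw 11.8 q6 -0.28 w 10.0 F [-1.7615  2.0242 10.8712] xax [ 0.0007  0.0014 -1.    ] 
 SHIFT [0.0, 0.0, 0.0] TURN 0
[0.2901 0.3082 0.3713]
```

View pics/w34.png

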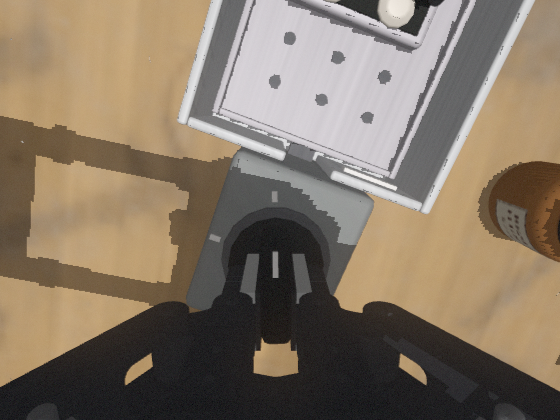

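View pics/s34.png

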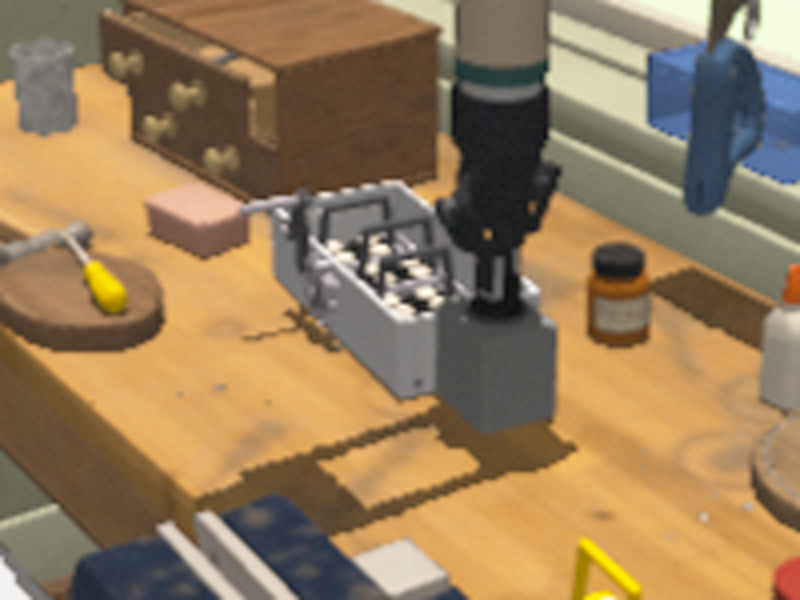

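Call:
{"op": "move_arm", "data": {
  "rows": [
    [[0,0,0],0.01,0],
    [[0,0,0],0.01,0],
    [[-2,0,0],0.01,0],
    [[-4,0,0],0.01,0],
    [[-6,0,0],0.01,0],
    [[-8,0,0],0.01,0],
    [[-8,0,0],0.01,0],
    [[-8,0,0],0.01,0]
  ]
}}

```text
clock: 45.05
position: [0.5597, 0.0316, 0.1103]
ee_rot: [0.704, -0.069, 0.703, 0.07]
contact_force: [0.3, 2.2, 3.5]
width: 0.0101
```

```bash
python3 - <<'E'
from h import *
settle(4);st(); print(manip.get_state()['moment'])
E
```

```text
t 45.25 pos [0.5597 0.0316 0.1103] jaw 11.2 q6 -0.27 w 9.9 F [-0.2001  0.9636  4.2532] xax [ 0.0004  0.0014 -1.    ] 
 SHIFT [0.0, 0.0, 0.0] TURN 0
[ 0.3587 -0.037   0.5299]
```

Call:
{"op": "move_arm", "data": {
  "rows": [
    [[0,0,0],0,35],
    [[0,0,0],0,35],
    [[0,0,0],0,35],
    [[0,0,0],0,35],
    [[-15,0,0],0,35],
    [[-45,0,0],0,35],
    [[-80,0,0],0,35],
    [[-105,0,0],0,35]
  ]
}}

```text
clock: 45.92
position: [0.56, 0.0312, 0.2174]
ee_rot: [0.704, -0.069, 0.703, 0.069]
contact_force: [0.3, -0.9, 0.8]
width: 0.0349
```

```bash
python3 - <<'E'
from h import *
snap('w35'); pic('scene','s35',(160,160,360,310),4)
go([.45,.10,.32],81.6)
E
```

```text
t 46.12 pos [0.5596 0.0313 0.2157] jaw 11.2 q6 -0.26 w 35.4 F [ 0.4256  0.4194 -0.7765] xax [ 0.0013  0.0013 -1.    ] 
 SHIFT [0.0, 0.0, 0.0] TURN 0
t 46.22 pos [0.5586 0.0314 0.2139] jaw 11.2 q6 -0.27 w 34.8 F [-0.7175 -0.0877 -0.087 ] xax [-0.0025  0.0015 -1.    ] 
 SHIFT [-105.8, 88.6, -93.4] TURN -1.229
```

View pics/w35.png

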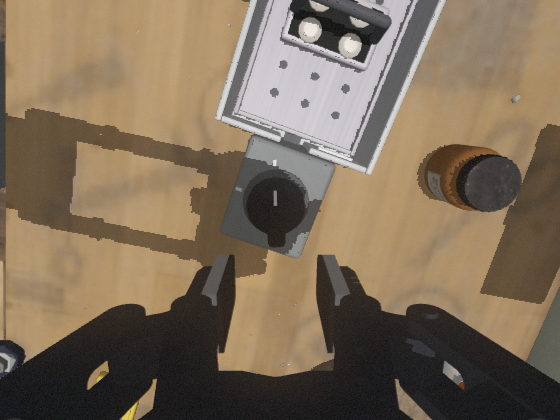

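View pics/s35.png

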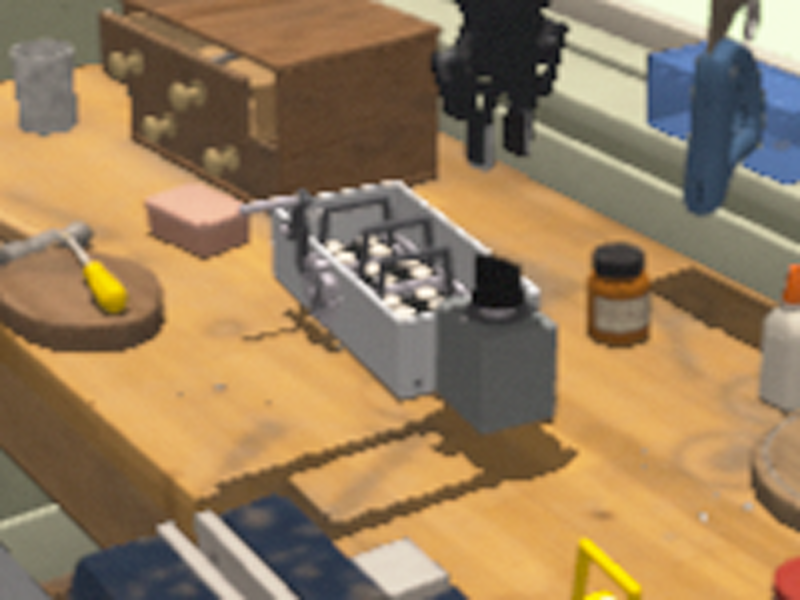

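```bash
python3 - <<'E'
from h import *
settle();go([.53,.20,.36],81.6)
E
```

```text
t 46.42 pos [0.559  0.0315 0.214 ] jaw 11.2 q6 -0.27 w 35.0 F [-0.3322  0.3034 -0.2599] xax [-0.0022  0.0016 -1.    ] 
 SHIFT [-145.7, 171.2, 4.1] TURN -1.228
```

Call:
{"op": "move_arm", "data": {
  "rows": [
    [[-25,10,0],-0.12,50],
    [[-55,30,0],-0.24,50],
    [[-85,55,1],-0.36,50],
    [[-110,80,2],-0.48,50],
    [[-130,105,3],-0.6,50],
    [[-146,130,4],-0.72,50],
    [[-146,155,4],-0.84,50],
    [[-146,171,4],-0.96,50]
  ]
}}

```text
clock: 47.08
position: [0.5298, 0.2021, 0.3612]
ee_rot: [0.591, -0.387, 0.59, 0.39]
contact_force: [0.2, -0.1, -0.9]
width: 0.0499
```

Call:
{"op": "move_arm", "data": {
  "rows": [
    [[0,0,0],-0.12,50],
    [[0,0,0],-0.24,50],
    [[0,0,0],-0.27,50],
    [[0,0,0],-0.27,50]
  ]
}}

```text
clock: 47.42
position: [0.5296, 0.2023, 0.3604]
ee_rot: [0.533, -0.463, 0.533, 0.466]
contact_force: [0.6, -0.3, 0.6]
width: 0.05
```

```bash
python3 - <<'E'
from h import *
snap('w36')
pic('top','t36')
E
```

```text
t 47.62 pos [0.5298 0.202  0.3608] jaw 82.1 q6 -1.19 w 50.3 F [-0.479  -0.3869 -0.7393] xax [-0.0013  0.003  -1.    ] 
 SHIFT [0.0, 0.0, 0.0] TURN 0
```

View pics/w36.png

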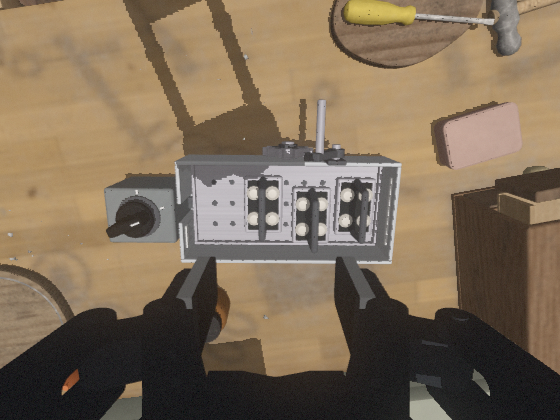

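View pics/t36.png

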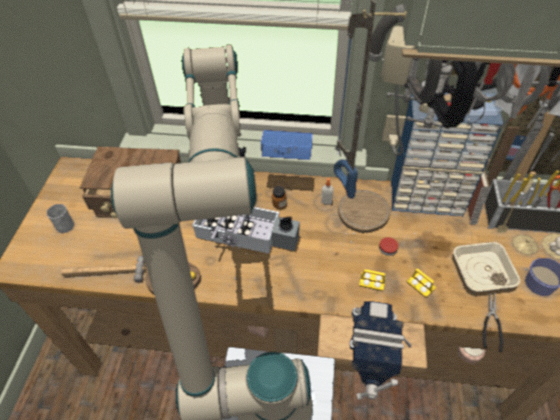

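```bash
python3 - <<'E'
from h import *
im=cv2.imread('pics/w36.png'); cv2.imwrite('pics/w36a.png',cv2.resize(im[140:275,95:405],None,fx=2.58,fy=2.58,interpolation=cv2.INTER_CUBIC))
pic('scene','s36',(200,180,320,270),6.6)
E
```

```text
(no output)
```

View pics/w36a.png

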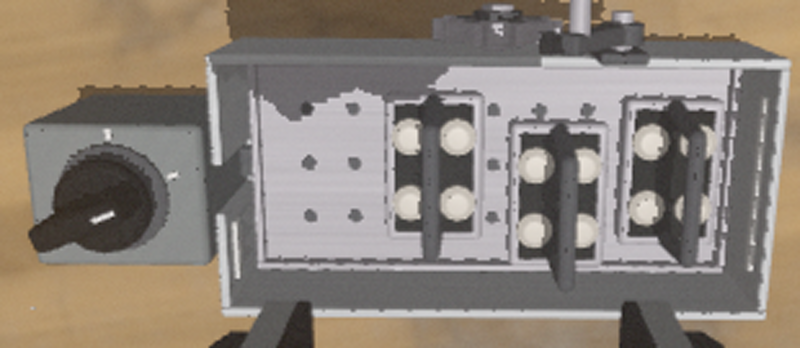

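View pics/s36.png

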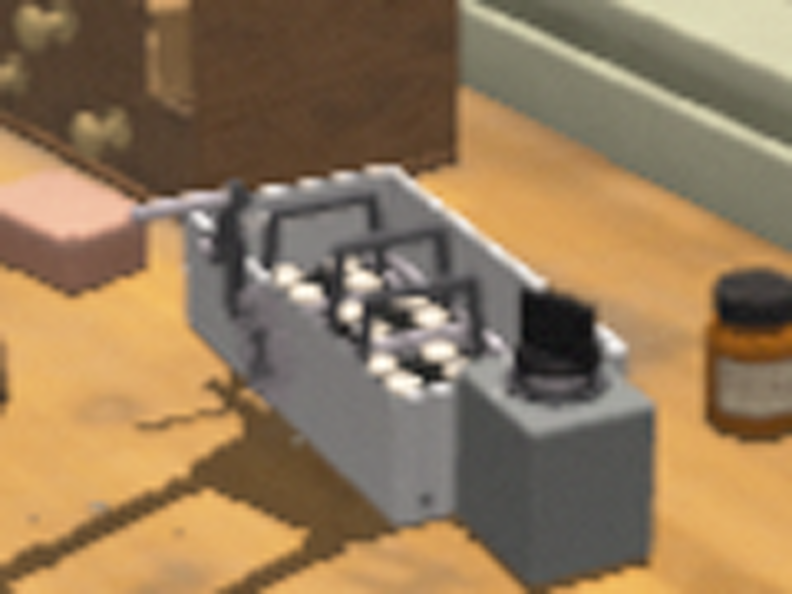

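```bash
python3 - <<'E'
from h import *
import pickle
c=pickle.load(open('pics/w36.pkl','rb'))
f=lambda p,z: ray('wrist',(95+p[0]/2.58,140+p[1]/2.58),z,c)[:2]
tb=lambda w: np.array([(w-C)@X,(w-C)@Y])*1000
T={'left':[(387,94),(483,93),(479,238),(386,236),(431,110),(431,255)],'mid':[(511,124),(606,121),(602,265),(510,266),(561,140),(567,285)],'right':[(623,98),(723,95),(714,240),(619,242),(680,115),(690,258)]}
for k,v in T.items():
    q=np.array([tb(f(p,.027)) for p in v[:4]]); print(k,q.round(1).tolist(),q.mean(0),'L',(q[2]+q[3]-q[0]-q[1])/2,'W',(q[1]+q[2]-q[0]-q[3])/2)
    print('   barend far',tb(f(v[5],.0795)))
for p in [(307,108),(310,216),(493,109),(492,217)]: print('hole',tb(f(p,.015)))
E
```

```text
left [[-40.2, -55.9], [-41.0, -6.0], [38.3, -7.2], [37.5, -57.6]] [ -1.3466 -31.6527] L [78.4986 -1.4456] W [-0.0253 50.1079]
   barend far [ 29.442  -31.4425]
mid [[-24.7, 8.9], [-26.7, 58.6], [53.4, 60.2], [54.3, 9.9]] [14.0872 34.4025] L [79.5752  1.3394] W [-1.419  50.0013]
   barend far [44.5608 35.0484]
right [[-38.9, 66.9], [-40.8, 118.8], [38.6, 120.3], [40.1, 68.8]] [-0.2501 93.7092] L [79.243   1.7516] W [-1.7048 51.7254]
   barend far [30.1819 94.2652]
hole [-30.2428 -99.6868]
hole [  30.1711 -100.3155]
hole [-30.3802  -0.2719]
hole [30.0956  0.097 ]
```

```bash
python3 - <<'E'
from h import *
pic('scene','s37'); st(); print(manip.sign_off())
E
```

```text
t 47.82 pos [0.5298 0.202  0.3611] jaw 82.1 q6 -1.19 w 50.1 F [-0.2989  0.238  -0.1528] xax [-0.0007  0.0032 -1.    ] 
 SHIFT [0.0, 0.0, 0.0] TURN 0
the job is handed in; nothing more can be done
None
```

View pics/s37.png

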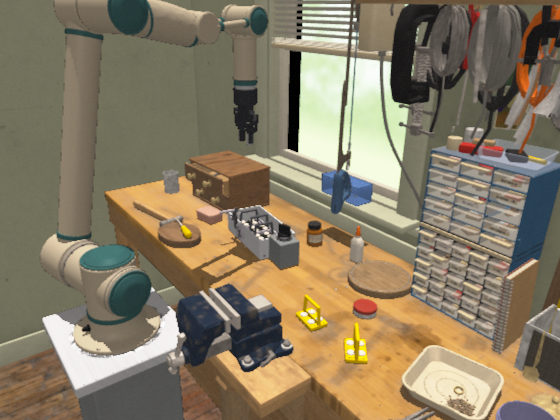

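The job is handed in at about 48 s. All three steel trays on the bench (no fourth was in view) went onto the deck at y +93, +31 and -31 mm. I lifted the pawl with the screwdriver shaft under its pin and laid the screwdriver back on the slab. Then I pressed the knob down and turned it clockwise to its stop.

**What the last checks showed:**
- **Deck:** its holes measured correctly for a height of 15 mm, so it is fully down.
- **Trays:** all three are standing flat and apart.
- **Pawl:** it is up at about 0.95 rad, read from the pin in the scene picture.
- **Knob:** the gripper turned it about 1.2 rad against its stop, and it popped back up.
- **Screwdriver:** it lies on the slab. I did not re-measure it after letting go.
- **Tin, jar, pink box and yellow trays:** these look where they were. I did not measure them.
- **Robot:** it is clear of everything.

**One thing that disagreed:** the middle tray now sits about 14 mm further from the robot than where I put it, with its end at the deck's lip. It was probably the announced knock. It still measures flat and clear of its neighbours, so I left it there.

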